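# Clamp the moulding fragments for cleaning

## Robot

A 7-joint arm with a two-finger parallel gripper is mounted at the origin on the work surface. World frame = base frame: x ahead of the robot, y to its left, z up, the work surface at z = 0. Lengths are in m, angles in rad, forces in N, time in s.
With the tool pointing down it reaches from about 0.425 to 0.875 m from the base axis. Payload 9.9 kg.
Tool frame: the origin (TCP) lies midway between the tips of the shut fingers; the grasp point (between the pads) lies 19 mm behind it; z points along the fingers, y is the line along which they close (so a half turn about z gives the same grasp; the last joint's range is limited). The gripper opens to 85 mm and grips with 20 to 120 N. Pads are 22 mm wide; open, the fingers measure 114 mm over their backs; the gripper's body (76 mm by 85 mm) begins 54 mm behind the grasp point. The pads swing forward as they close: fully open they stand 13 mm farther back than shut.
Start: joints at [1.115, 0.576, 0.025, 1.437, -0.015, 1.129, -0.057], TCP at [0.245, -0.629, 0.231] pointing down, gripper open.
Joint ranges: [-2.76, 2.76], [-0.34, 2.15], [-1.52, 1.57], [0.19, 2.46], [-1.09, 4.23], [0.17, 1.99], [-2.82, 2.82]. Speed limits (rad/s): [2.22, 2.22, 3.01, 3.01, 3.14, 3.14, 3.14].

## Interface

Orientations are given as a unit quaternion [w, x, y, z].
In Python, from rig import robot, eyes gives the robot as it stands. The module is installed in compiled form; this text tells all that it offers.
- The arm moves only by the shell command python3 -m crank 'ROWS' [OPENING] [FORCE]. ROWS is JSON, a list of rows, each a list of 6 numbers: the shift along the world's x, y, z scaled (see below), then the turn, a rotation vector about the world's x, y, z scaled (see below). In form: [[x, y, z, wx, wy, wz], ...]. A call has 1 to 10 rows; each row shifts and turns the commanded pose from where the row before left it; what a row does not reach is not made up. The controller multiplies each number of a shift by 300 mm and each number of a turn by 360 degrees. A row lasts 1/12 s, in which the tool goes at most 41.7 mm and 7.16 degrees, less where a joint would pass 70% of its speed; a pose out of reach is approached as far as the arm can. A call with a number of a shift or a turn outside -1 to 1 is refused whole. A call with a gripper value outside its range is refused whole. OPENING is the closure, from 0 (fully open) to 1 (shut), set as the call begins (- or left out, the last holds). The fingers move at their own pace and stop on an object; FORCE is the grip in N (left out, the last holds). Time passes only in rows, so rows that do not move let the fingers close. It gives the time, the measured TCP pose, the force, the opening and the grip force at its end, in the units of the state.
- robot.observe(): the state, without advancing time (a new reading comes with each control period).
- eyes.grab_frame(name): name is "scene" or "top" or "wrist"; returns (picture, depth): 400x640x3 uint8, red, green, blue; 400x640 float32, m along the optical axis (not along the pixel's ray), 0 where there is no reading.
- eyes.camera_params(name): a dict with "intrinsics" (3x3 intrinsics, pixels), "position" and "orientation" of the camera in the world. Camera axes: x right, y down, z forward; pixel columns grow to the right and rows downward; lengths in m; the calibration is good to about 2 mm. A picture is of the moment at which its call begins: read the wrist's pose just before it. camera_params takes no time and is no camera call; for the wrist camera it gives the pose at the moment of the call.
- robot.sign_off(): hands the job in; it is judged then, once.
The state is a dict: "clock": time; "joint_positions": joint angles; "joint_vel": joint speeds; "effort": joint torques, N m; "eef_pos": TCP position; "orientation": TCP orientation; "wrist_force": force on the tool from outside, world axes, zero at the start; "torque": the same for the moment, N m; "gripper_width": finger opening in m; "grasp_force": force on a finger pad.
Only numpy, scipy, OpenCV 4.12 (cv2) and the standard library are available. Lean on these libraries where they do the work, as an engineer would, in place of code of your own. Each camera call takes 0.05 s, during which the arm holds its last target. There are 200 camera calls.

## Task

The limestone moulding fragments in the grey bin are to be clamped for cleaning. First swing the bed's locking lever fully out and then draw the clamp bar right back; lift every fragment out of the bin and lay it flat in a lane of its own, rib upward and along the lane; then push the bar forward until the fragments are held snugly against the stop, and last swing the lever fully in again to lock it. Leave everything else on the bench where it is.

Things in the scene. Friction and masses are not known exactly. Their poses are not given: they have to be found in the camera images.
- stone1: cream limestone moulding fragment, 0.29-0.43 kg: flat base 90 x 60 x 24 mm and, along the middle of its top, a rib 18 wide x 24 high over the whole 90 mm (48 high in all). Pinch it by the rib. Origin: centre of the underside; x along the rib, z up. 3 or 4 such are present, in the bin, rib up, at any yaw.
- stone2: cream limestone moulding fragment, 0.29-0.43 kg: flat base 90 x 60 x 24 mm and, along the middle of its top, a rib 18 wide x 24 high over the whole 90 mm (48 high in all). Pinch it by the rib. Origin: centre of the underside; x along the rib, z up. 3 or 4 such are present, in the bin, rib up, at any yaw.
- stone3: cream limestone moulding fragment, 0.29-0.43 kg: flat base 90 x 60 x 24 mm and, along the middle of its top, a rib 18 wide x 24 high over the whole 90 mm (48 high in all). Pinch it by the rib. Origin: centre of the underside; x along the rib, z up. 3 or 4 such are present, in the bin, rib up, at any yaw.
- stone4: cream limestone moulding fragment, 0.29-0.43 kg: flat base 90 x 60 x 24 mm and, along the middle of its top, a rib 18 wide x 24 high over the whole 90 mm (48 high in all). Pinch it by the rib. Origin: centre of the underside; x along the rib, z up. 3 or 4 such are present, in the bin, rib up, at any yaw.
- bed: clamping bed, fixed: plywood floor 220 (x) x 306 (y) mm, its top 22 mm above the table. Origin: centre of its underside; x from the robot's side to the stop. Steel rods 6 mm high at y = -70, 0, 70 and side rails 8 mm high (inner faces y = +-140) leave four lanes along x, centred at y = -105, -35, 35, 105 mm, 64 to 67 wide, one fragment each.
- stop (a point): on the bed's floor (22 mm above the table) at the middle of the stop's face, x = +85 mm of the bed; axes as the bed's. The stop is a wooden bar along the far edge, as wide as the bed, its top 34 mm above the bed's floor. A fragment touching it has its origin 45 mm before its face.
- bar (a joint): slide of the clamp bar, m: 0 fully forward (towards the stop), 0.06 fully back (to -x of the bed). Aluminium beam 24 (x) x 306 (y) mm, 30 to 60 mm above the table, clear of rods and rails. The gap between bar and stop is 87 mm + this value: against fragments it stops at about 0.003. Friction 3 N, stays where left.
- bar_grip (a point): middle of the bar's wooden grip, 90 mm above the table: an upright block 16 (x) x 60 (y) mm on the middle of the bar, from 60 to 102 mm above the table. Axes as the bed's.
- lever (a joint): locking lever, rad: 0 locked, pointing along +x of the bed beside its left edge; swings outward to the left (anticlockwise from above) to 1.4, its end stop, unlocked. Starts near 0. Friction about 0.1 N m, stays where left. It does not itself move or block the bar.
- lever_knob (a point): on the axis of the lever's upright round black knob (20 mm diameter, 57 to 113 mm above the table), 95 mm above the table, 80 mm from the pivot.
- lever_hinge (a point): on the lever's upright pivot axis, 95 mm above the table, at x = -60, y = 175 mm of the bed; its x axis points along the lever to the knob.
- bin: grey open-topped bin 244 x 244 x 60 mm high, walls and floor 5 mm thick, fixed. Origin: centre of the underside.
- tape: roll of masking tape lying flat, 100 dia x 25; a bystander, to be left where it is. Origin: centre of its underside.
- wedge: pale wooden block 130 x 50 x 30; a bystander, to be left where it is. Origin: centre of its underside.
- jar: glass jar 70 dia x 100, standing; a bystander, to be left where it is. Origin: centre of its underside.
- brush: hand brush lying on the table; a bystander, to be left where it is. Origin: middle of its handle, roughly.
- hammer: hammer lying on the table; a bystander, to be left where it is. Origin: centre of its underside.
- cup: white cup 80 dia x 90, standing; a bystander, to be left where it is. Origin: centre of its underside.
- offcut: wooden offcut 100 x 80 x 50; a bystander, to be left where it is. Origin: centre of its underside.
Things that resemble listed ones, but are neither listed nor needed, are in the scene too. What is shaped like the stone1 but black or yellow is not meant.

How it is judged:
By the outcome, as a careful person would: the job done as asked, in the order asked, and still so for the second after the job is handed in, with the robot touching nothing.
Of stone1, stone2, stone3, stone4 only 3 to 4 are there at a start; the rules pass over those that are not, and their reading is None.
At some moment in a run one of stone1, stone2, stone3, stone4 may be knocked a few centimetres aside while the robot is not near it.
It also fails if it takes over 210 s, if anything falls off the work surface, if the arm or the gripper's body presses on something with over 40 N, if the wrist force passes 120 N, or if a joint passes its speed limit or range.

## Working session

There is one attempt and no reset: what is moved stays moved. The work goes in short steps, Python scripts to look and compute and a shell command to move; the robot and the scene stay as the last step left them, time stands still between calls to the robot, and variables do not carry over. Pictures are saved under pics/ and viewed, at most 14 in all, crops included, and the job is handed in when it is done.

```bash
mkdir -p pics; cat > h.py <<'E'
import numpy as np, cv2
from scipy.spatial.transform import Rotation as R
from rig import robot, eyes
def T(name):
    p=eyes.camera_params(name); q=p["orientation"]
    return np.array(p["intrinsics"]),np.array(p["position"]),R.from_quat([q[1],q[2],q[3],q[0]]).as_matrix()
def grab(name):
    c=T(name); im,d=eyes.grab_frame(name); return im,d,c
def cloud(d,c):
    K,p,M=c; v,u=np.mgrid[:d.shape[0],:d.shape[1]]
    P=np.stack([(u-K[0,2])/K[0,0]*d,(v-K[1,2])/K[1,1]*d,d],-1)@M.T+p
    return P
def save(n,im): cv2.imwrite(f"pics/{n}.png",im[...,::-1])
def st():
    s=robot.observe(); q=s["orientation"]; m=R.from_quat([q[1],q[2],q[3],q[0]])
    print(round(s["clock"],2),np.round(s["eef_pos"],4),"yaw y-axis deg",np.round(np.degrees(np.arctan2(*m.as_matrix()[:2,1][::-1])),1),"z",np.round(m.as_matrix()[:,2],3),"J",np.round(s["joint_positions"],2),"F",np.round(s["wrist_force"],1),s["gripper_width"],s["grasp_force"])
E
python3 - <<'E'
from h import *
st()
for n in("scene","top"):
    im,d,c=grab(n); save(n+"0",im); np.savez(n+"0",im=im,d=d,K=c[0],p=c[1],M=c[2]); print(n,c[1],c[2][:,2],c[0][0])
E
```

```text
0.0 [ 0.2451 -0.6284  0.2305] yaw y-axis deg -68.7 z [-0.001  0.002 -1.   ] J [ 1.12  0.58  0.02  1.44 -0.02  1.13 -0.06] F [-0.1 -0.4  0.4] 0.08486612037979299 0.0
scene [1.43452864 0.56087986 0.79987633] [-0.71350266 -0.43965965 -0.5455395 ] [398.68485212   0.         319.93875828]
top [0.16306367 0.01052246 1.70221843] [ 0.2110578  -0.00183693 -0.97747186] [455.57520099   0.         324.4114117 ]
```

View pics/top0.png

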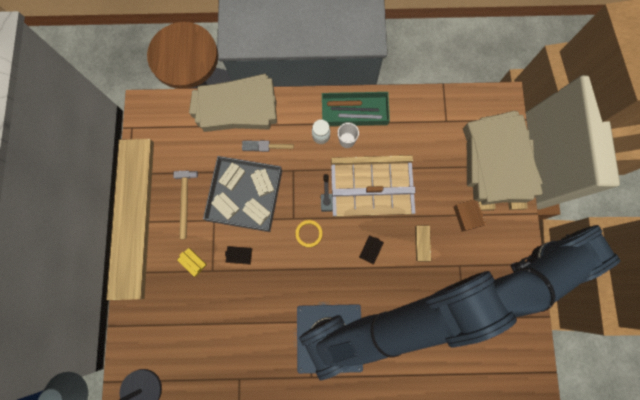

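View pics/scene0.png

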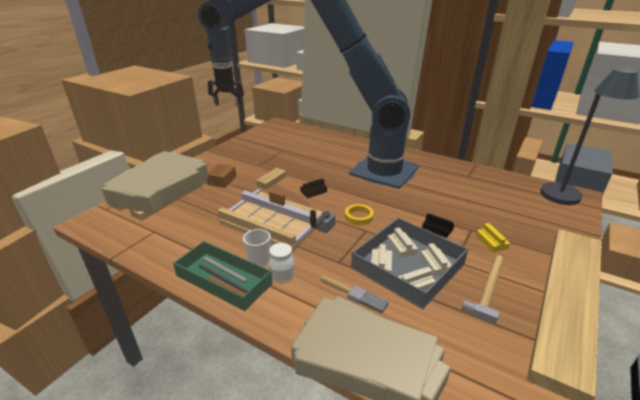

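The top view shows the bed around (372,187), its lever at about (326,190), and the bin around (243,194) with four cream stones. The scene view confirms this, with the lever knob at (313,217) and the tape at (359,213). I'll take coarse positions from depth next.

```bash
python3 - <<'E'
from h import *
z=np.load("top0.npz"); P=cloud(z["d"],(z["K"],z["p"],z["M"]))
for n,(u,v) in dict(bin=(243,194),bedc=(372,187),knob=(326,179),piv=(326,205),grip=(374,189),barL=(332,190),barR=(413,190),stopL=(334,161),stopR=(412,161),bl=(332,214),br=(413,212),tape=(309,223),jar=(321,131),cup=(347,135),s1=(231,176),s2=(262,182),s3=(224,206),s4=(257,211),blk=(371,250)).items(): print(n,np.round(P[v,u],3))
im=z["im"]; save("topc",cv2.resize(im[140:240,190:430],(800,333),interpolation=cv2.INTER_CUBIC))
s=np.load("scene0.npz"); P=cloud(s["d"],(s["K"],s["p"],s["M"]))
for n,(u,v) in dict(knob=(313,211),stoneA=(400,238),stoneB=(438,255)).items(): print(n,np.round(P[v,u],3))
E
```

```text
bin [ 0.531  0.319 -0.001]
bedc [ 0.525 -0.164  0.102]
knob [0.557 0.001 0.106]
piv [0.473 0.003 0.047]
grip [ 0.518 -0.172  0.098]
barL [ 0.527 -0.021  0.053]
barR [ 0.521 -0.321  0.053]
stopL [ 0.641 -0.031  0.047]
stopR [ 0.648 -0.335 -0.002]
bl [ 0.445 -0.02   0.006]
br [ 0.443 -0.321  0.028]
tape [0.41  0.067 0.026]
jar [0.742 0.015 0.101]
cup [ 0.759 -0.086  0.002]
s1 [0.59  0.356 0.05 ]
s2 [0.563 0.238 0.057]
s3 [0.476 0.379 0.051]
s4 [0.456 0.257 0.047]
blk [ 0.304 -0.157  0.045]
knob [0.569 0.002 0.112]
stoneA [0.471 0.258 0.045]
stoneB [0.496 0.384 0.05 ]
```

View pics/topc.png

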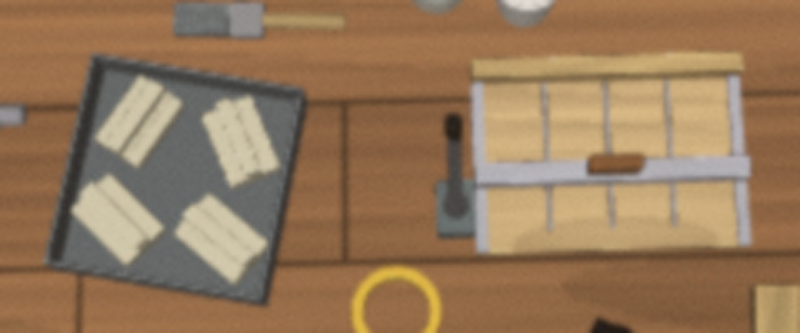

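```bash
python3 -m crank '[[0.06,0.114,0.035,0,0,-0.0059],[0.06,0.114,0.035,0,0,-0.0059],[0.06,0.114,0.035,0,0,-0.0059],[0.06,0.114,0.035,0,0,-0.0059],[0.06,0.114,0.035,0,0,-0.0059],[0.06,0.114,0.035,0,0,-0.0059],[0.06,0.114,0.035,0,0,-0.0059],[0.06,0.114,0.035,0,0,-0.0059],[0.06,0.114,0.035,0,0,-0.0059],[0.06,0.114,0.035,0,0,-0.0059]]'; python3 -m crank '[[0.05,0.12,0.03,0,0,0],[0.05,0.12,0.03,0,0,0],[0.05,0.12,0.03,0,0,0],[0,0,0,0,0,0],[0,0,0,0,0,0]]'
python3 - <<'E'
from h import *
st(); im,d,c=grab("wrist"); save("w1",im); np.savez("w1",im=im,d=d,K=c[0],p=c[1],M=c[2]); print(c)
E
```

```text
clock: 0.93
eef_pos: [0.4255, -0.285, 0.3367]
orientation: [-0.0, 1.0, -0.0, -0.0]
wrist_force: [0.8, -0.9, -0.9]
gripper_width: 0.0852
grasp_force: 0.0
clock: 1.35
eef_pos: [0.4712, -0.1766, 0.3635]
orientation: [-0.0, 1.0, 0.003, 0.0]
wrist_force: [0.5, -0.3, -0.5]
gripper_width: 0.0853
grasp_force: 0.0
1.35 [ 0.4712 -0.1766  0.3635] yaw y-axis deg -89.6 z [ 0.001  0.    -1.   ] J [ 0.3   0.22 -0.04  1.65  0.01  1.27 -1.31] F [ 0.5 -0.3 -0.5] 0.08534093212847657 0.0
(array([[281.53912617,   0.        , 319.20548365],
       [  0.        , 281.53912617, 193.28815462],
       [  0.        ,   0.        ,   1.        ]]), array([ 0.55290247, -0.17674924,  0.50601762]), array([[ 6.77958994e-03, -9.49747263e-01, -3.12944363e-01],
       [-9.99975734e-01, -6.94069872e-03, -5.99198586e-04],
       [-1.60296532e-03,  3.12940831e-01, -9.49771271e-01]]))
```

View pics/w1.png

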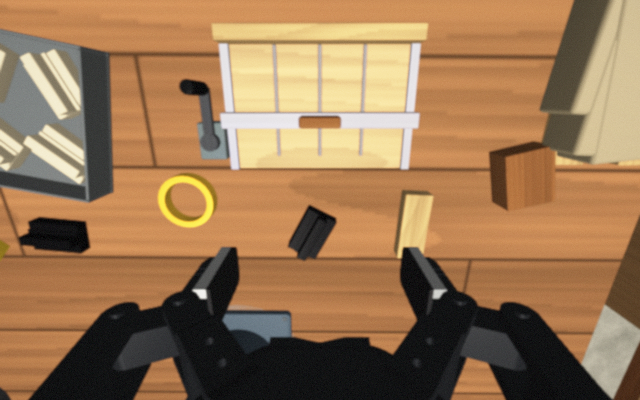

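The wrist view shows the stop at row 32, the bar at row 120 with its grip at (320,122), and the lever knob at (188,87) with its pivot at (209,142). I'll segment by height.

```bash
python3 - <<'E'
from h import *
z=np.load("w1.npz"); P=cloud(z["d"],(z["K"],z["p"],z["M"])); im=z["im"].astype(int)
def seg(n,u0,u1,v0,v1,a,b):
    Q=P[v0:v1,u0:u1].reshape(-1,3); Q=Q[(Q[:,2]>a)&(Q[:,2]<b)]
    c,wh,an=cv2.minAreaRect((Q[:,:2]*1000).astype(np.float32)); print(n,len(Q),"mean",np.round(Q.mean(0),4),"rect",np.round(c,1),np.round(wh,1),round(an,2),"z",np.round(np.percentile(Q[:,2],[5,50,95]),3))
seg("bar",215,425,105,135,.056,.068)
seg("grip",295,345,110,135,.095,.12)
seg("stop",205,435,15,45,.048,.062)
seg("knob",170,220,70,100,.105,.12)
seg("tape",150,225,165,235,.018,.03)
for n,(u,v) in dict(floorA=(300,80),floorB=(345,140),railL0=(225,45),railL1=(235,165),railR0=(415,45),railR1=(405,165),stopfL=(215,41),stopfR=(426,41),piv=(209,143),knob=(188,87),wedge=(415,225)).items(): print(n,np.round(P[v,u],4))
# second view: top depth
t=np.load("top0.npz"); P=cloud(t["d"],(t["K"],t["p"],t["M"]))
seg("bar top",325,420,180,200,.05,.066); seg("grip top",360,390,180,196,.09,.12); seg("knob top",318,334,170,186,.1,.12); seg("stop top",325,420,152,170,.045,.066)
E
```

```text
bar 2694 mean [ 0.5247 -0.1765  0.0599] rect [ 524.2 -176.2] [ 24.1 304.5] 0.45 z [0.058 0.06  0.061]
grip 481 mean [ 0.5247 -0.1764  0.1015] rect [ 524.8 -175.9] [14.8 59.2] 0.44 z [0.1   0.102 0.103]
stop 3891 mean [ 0.6458 -0.1759  0.0557] rect [ 646.2 -174.7] [ 22.8 306. ] 0.69 z [0.053 0.056 0.057]
knob 213 mean [ 0.569  -0.0025  0.1121] rect [569.2  -1.4] [18.5 18.9] 0.16 z [0.108 0.113 0.114]
tape 1097 mean [0.3781 0.0663 0.0244] rect [376.2  65.8] [99.3 98.3] 27.23 z [0.02  0.025 0.026]
floorA [ 0.5838 -0.1451  0.0222]
floorB [ 0.4893 -0.2203  0.022 ]
railL0 [ 0.6319 -0.0325  0.0301]
railL1 [ 0.4466 -0.0319  0.0311]
railR0 [ 0.6337 -0.3204  0.031 ]
railR1 [ 0.4483 -0.3246  0.0296]
stopfL [ 6.426e-01 -7.800e-03 -2.000e-04]
stopfR [ 6.449e-01 -3.468e-01 -3.000e-04]
piv [ 0.4881 -0.0027  0.06  ]
knob [ 0.5685 -0.0043  0.1128]
wedge [ 0.3354 -0.3547  0.0295]
bar top 516 mean [ 0.5201 -0.1491  0.0583] rect [ 527.2 -158.9] [ 66.6 330. ] 0.52 z [0.052 0.059 0.065]
grip top 77 mean [ 0.5204 -0.1741  0.1005] rect [ 520.8 -172.1] [57.9 17. ] 89.53 z [0.093 0.1   0.107]
knob top 26 mean [0.5649 0.0009 0.1104] rect [565.4   1. ] [17.3 18.2] 43.55 z [0.102 0.111 0.117]
stop top 493 mean [ 0.6424 -0.1713  0.0545] rect [ 643.  -172.6] [ 25.3 305.5] 0.52 z [0.047 0.055 0.061]
```

```bash
python3 - <<'E'
import cv2
im=cv2.imread("pics/w1.png"); cv2.imwrite("pics/w1c.png",cv2.resize(im[10:180,160:440],(800,486),interpolation=cv2.INTER_CUBIC))
E
```

```text
(no output)
```

View pics/w1c.png

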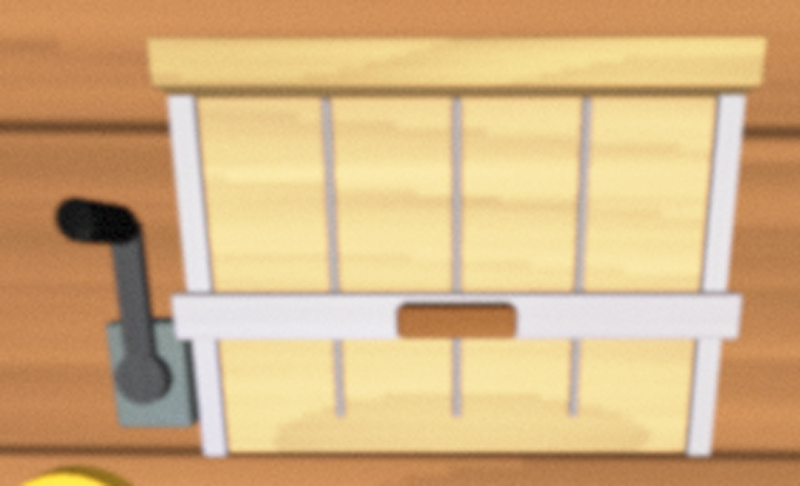

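The enlarged crop shows the lever pointing along the bed, with its knob at (75,218) and hinge at (143,378). The bed's yaw is about 0.5°, its centre is near (0.5485,-0.1765), and the bar is at about 0.010. The hinge check agrees at (0.488,-0.0025). Next I'll put a loose fork of fingers over the knob.

```bash
python3 -m crank '[[0.0653,0.116,0,0,0,0],[0.0653,0.116,0,0,0,0],[0.0653,0.116,0,0,0,0],[0.0653,0.116,0,0,0,0],[0.0653,0.116,0,0,0,0],[0,0,-0.1,0,0,0],[0,0,-0.118,0,0,0],[0,0,-0.118,0,0,0],[0,0,-0.118,0,0,0],[0,0,-0.1,0,0,0]]' 0.5 20;  python3 -m crank '[[0,0,-0.1,0,0,0],[0,0,0,0,0,0],[0,0,0,0,0,0]]'
python3 - <<'E'
from h import *
st(); im,d,c=grab("wrist"); save("w2",im[100:400])
E
```

```text
clock: 2.23
eef_pos: [0.567, -0.0073, 0.1943]
orientation: [0.001, 1.0, -0.001, -0.001]
wrist_force: [-0.5, 0.7, 0.6]
gripper_width: 0.0428
grasp_force: 0.0
clock: 2.48
eef_pos: [0.5672, -0.0067, 0.166]
orientation: [0.0, 1.0, -0.001, -0.002]
wrist_force: [0.7, -1.0, 0.7]
gripper_width: 0.0429
grasp_force: 0.0
2.48 [ 0.5672 -0.0067  0.166 ] yaw y-axis deg -90.1 z [-0.004 -0.001 -1.   ] J [ 0.01  0.49 -0.13  1.81  0.08  0.86 -1.72] F [ 0.7 -1.   0.7] 0.0428881209236307 0.0
```

View pics/w2.png

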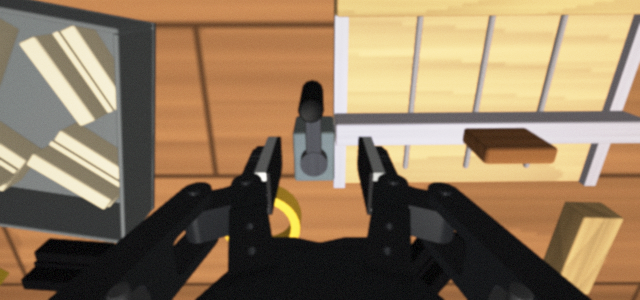

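The knob is at column 312 and the midpoint of the fingers is about 316, so I'll shift +4 mm in y and descend.

```bash
python3 -m crank '[[0.007,0.014,0,0,0,0],[0,0,-0.095,0,0,0],[0,0,-0.095,0,0,0],[0,0,-0.095,0,0,0],[0,0,0,0,0,0],[0,0,0,0,0,0]]'; python3 -m crank '[[0,0,0,0,0,0],[0,0,0,0,0,0]]' 0.62
python3 - <<'E'
from h import *
st()
# arc rows: 15 steps of 6deg (to 90 deg tangentially incl slack)
p=np.array([0.4885,-0.0025]); a=np.radians(np.arange(0,85,6)); k=80*np.c_[np.cos(a),np.sin(a)]
print(np.round(np.diff(k,axis=0)/300,4).tolist())
E
```

```text
clock: 3.03
eef_pos: [0.5706, -0.0006, 0.0824]
orientation: [0.0, 1.0, 0.001, -0.0]
wrist_force: [-0.1, 0.4, 0.6]
gripper_width: 0.0429
grasp_force: 0.0
clock: 3.2
eef_pos: [0.5719, -0.0006, 0.084]
orientation: [-0.0, 1.0, 0.0, 0.002]
wrist_force: [-0.1, -1.0, -0.5]
gripper_width: 0.0323
grasp_force: 0.0
3.2 [ 0.5719 -0.0006  0.084 ] yaw y-axis deg -89.9 z [ 0.004  0.    -1.   ] J [-0.    0.59 -0.12  1.88  0.11  0.67 -1.75] F [-0.1 -1.  -0.5] 0.032273732316459296 0.0
[[-0.0015, 0.0279], [-0.0044, 0.0276], [-0.0072, 0.027], [-0.01, 0.0261], [-0.0127, 0.0249], [-0.0152, 0.0234], [-0.0176, 0.0217], [-0.0197, 0.0197], [-0.0217, 0.0176], [-0.0234, 0.0152], [-0.0249, 0.0127], [-0.0261, 0.01], [-0.027, 0.0072], [-0.0276, 0.0044]]
```

```bash
python3 -m crank '[[-0.0015,0.0279,0,0,0,0.0167],[-0.0044,0.0276,0,0,0,0.0167],[-0.0072,0.027,0,0,0,0.0167],[-0.01,0.0261,0,0,0,0.0167],[-0.0127,0.0249,0,0,0,0.0167],[-0.0152,0.0234,0,0,0,0.0167],[-0.0176,0.0217,0,0,0,0.0167],[-0.0197,0.0197,0,0,0,0.0167],[0,0,0,0,0,0]]'; python3 -m crank '[[-0.0217,0.0176,0,0,0,0.0167],[-0.0234,0.0152,0,0,0,0.0167],[-0.0249,0.0127,0,0,0,0.0167],[-0.0261,0.01,0,0,0,0.0167],[-0.027,0.0072,0,0,0,0.0167],[-0.0276,0.0044,0,0,0,0],[0,0,0,0,0,0],[0,0,0,0,0,0]]'
python3 - <<'E'
from h import *
st()
E
```

```text
clock: 3.95
eef_pos: [0.5443, 0.0599, 0.0835]
orientation: [0.0, 0.912, 0.411, 0.001]
wrist_force: [-0.2, 0.1, 0.8]
gripper_width: 0.0321
grasp_force: 0.0
clock: 4.62
eef_pos: [0.4986, 0.0784, 0.0821]
orientation: [0.0, 0.778, 0.629, -0.0]
wrist_force: [0.0, 0.8, 0.3]
gripper_width: 0.0323
grasp_force: 0.0
4.62 [0.4986 0.0784 0.0821] yaw y-axis deg -12.1 z [ 0.    -0.001 -1.   ] J [ 0.09  0.56 -0.5   2.04  0.44  0.64 -0.91] F [0.  0.8 0.3] 0.03227527515582059 0.0
```

```bash
python3 -m crank '[[-0.01,0.002,0,0,0,0],[-0.01,0.002,0,0,0,0],[-0.01,0.001,0,0,0,0],[0,0,0,0,0,0],[0,0,0,0,0,0]]'; python3 -m crank '[[-0.01,0.001,0,0,0,0],[0,0,0,0,0,0],[0,0,0,0,0,0]]'
```

```text
clock: 5.03
eef_pos: [0.4946, 0.0796, 0.0822]
orientation: [0.002, 0.777, 0.629, 0.003]
wrist_force: [18.8, -5.3, -8.6]
gripper_width: 0.0324
grasp_force: 9.5
clock: 5.28
eef_pos: [0.4944, 0.0797, 0.0824]
orientation: [0.003, 0.778, 0.629, 0.005]
wrist_force: [28.6, -6.6, -19.1]
gripper_width: 0.0326
grasp_force: 14.8
```

```bash
python3 -m crank '[[0.028,-0.005,0,0,0,0],[0,0,0.13,0,0,0],[0,0,0.13,0,0,0],[0,0,0.13,0,0,0],[0,0,0,0,0,0]]'; python3 -m crank '[[0.0107,-0.122,0,0,0,0.005],[0.0107,-0.122,0,0,0,0.005],[0.0107,-0.122,0,0,0,0.005],[0.0107,-0.122,0,0,0,0.005],[0.0107,-0.122,0,0,0,0.005],[0.0107,-0.122,0,0,0,0.005],[0.0107,-0.122,0,0,0,0.005],[0,0,0,0,0,0],[0,0,0,0,0,0]]' 0.3
python3 - <<'E'
from h import *
st(); im,d,c=grab("top"); P=cloud(d,c); Q=P[150:210,280:330].reshape(-1,3); Q=Q[(Q[:,2]>.1)&(Q[:,2]<.13)]; print("knob",len(Q),Q.mean(0))
E
```

```text
clock: 5.7
eef_pos: [0.4977, 0.0807, 0.2048]
orientation: [0.002, 0.776, 0.63, 0.004]
wrist_force: [1.1, 0.8, -0.6]
gripper_width: 0.0326
grasp_force: 0.0
clock: 6.45
eef_pos: [0.5167, -0.1795, 0.1979]
orientation: [-0.001, 0.704, 0.71, -0.0]
wrist_force: [-0.2, 1.0, -0.7]
gripper_width: 0.0599
grasp_force: 0.0
6.45 [ 0.5167 -0.1795  0.1979] yaw y-axis deg 0.4 z [-0.001  0.    -1.   ] J [ 0.67  0.47 -0.61  1.81  0.32  0.97 -0.08] F [-0.2  1.  -0.7] 0.059902714917271484 0.0
knob 26 [0.49788397 0.07904955 0.11127444]
```

```bash
python3 -m crank '[[0.026,0.01,0,0,0,0],[0,0,-0.13,0,0,0],[0,0,-0.13,0,0,0],[0,0,-0.13,0,0,0],[0,0,0,0,0,0]]'; python3 -m crank '[[0,0,0,0,0,0],[0,0,0,0,0,0],[0,0,0,0,0,0],[0,0,0,0,0,0]]' 1 40;  python3 -m crank '[[-0.03,0,0,0,0,0],[-0.03,0,0,0,0,0],[-0.03,0,0,0,0,0],[-0.03,0,0,0,0,0],[-0.03,0,0,0,0,0],[0,0,0,0,0,0]]'
```

```text
clock: 6.92
eef_pos: [0.522, -0.1713, 0.0759]
orientation: [-0.004, 0.701, 0.713, -0.002]
wrist_force: [-2.3, 0.1, 0.3]
gripper_width: 0.06
grasp_force: 0.0
clock: 7.25
eef_pos: [0.5265, -0.1738, 0.0841]
orientation: [0.001, 0.702, 0.712, 0.001]
wrist_force: [-2.5, 0.7, 4.1]
gripper_width: 0.0151
grasp_force: 39.8
clock: 7.75
eef_pos: [0.4802, -0.1741, 0.084]
orientation: [0.002, 0.702, 0.712, 0.001]
wrist_force: [-3.2, 2.3, 15.2]
gripper_width: 0.0154
grasp_force: 43.3
```

```bash
python3 -m crank '[[-0.02,0,0.005,0,0,0],[-0.01,0,0.005,0,0,0],[0,0,0,0,0,0]]';python3 -m crank '[[-0.012,0,0,0,0,0],[0,0,0,0,0,0],[0,0,0,0,0,0]]'
```

```text
clock: 8.0
eef_pos: [0.4756, -0.174, 0.0851]
orientation: [0.003, 0.702, 0.712, 0.004]
wrist_force: [20.5, -1.1, -27.3]
gripper_width: 0.0152
grasp_force: 43.5
clock: 8.25
eef_pos: [0.4755, -0.174, 0.0853]
orientation: [0.005, 0.702, 0.712, 0.006]
wrist_force: [31.3, -3.1, -39.1]
gripper_width: 0.0148
grasp_force: 42.2
```

```bash
python3 -m crank '[[0.02,0,0,0,0,0],[0,0,0,0,0,0],[0,0,0,0,0,0],[0,0,0,0,0,0]]' 0.3; python3 -m crank '[[0,0,0.13,0,0,0],[0,0,0.13,0,0,0],[0,0,0.13,0,0,0],[0,0.1,0.09,0,0,0],[0.01,0.13,0.03,0,0,0],[0.01,0.13,0.03,0,0,0],[0.01,0.13,0.03,0,0,0],[0.01,0.13,0.03,0,0,0],[0.01,0.13,0.03,0,0,0],[0.01,0.13,0.03,0,0,0]]' 0;  python3 -m crank '[[0.02,0.13,0.01,0,0,0],[0.02,0.13,0.01,0,0,0],[0.02,0.13,0.01,0,0,0],[0.02,0.13,0,0,0,0],[0.02,0.13,0,0,0,0],[0.02,0.12,0,0,0,0],[0,0,0,0,0,0],[0,0,0,0,0,0]]'
cat >> h.py <<'E'
def stones(P,z0=.04,z1=.06,img=None):
    """ribs: top surface blobs inside the bin"""
    m=((P[...,2]>z0)&(P[...,2]<z1)&(P[...,0]>.41)&(P[...,0]<.65)&(P[...,1]>.19)&(P[...,1]<.44)).astype(np.uint8)
    if img is not None: m&=((img.astype(int).min(-1)>110)).astype(np.uint8)
    n,l,s,c=cv2.connectedComponentsWithStats(m); out=[]
    for i in range(1,n):
        if s[i,4]<60: continue
        Q=P[l==i]; r=cv2.minAreaRect((Q[:,:2]*1000).astype(np.float32)); (cx,cy),(w,h),a=r
        if w<h: a+=90;w,h=h,w
        q=Q[:,:2]-Q[:,:2].mean(0); V=np.linalg.svd(q,full_matrices=False)[2][0]
        print("rib",np.round([cx,cy],1),"mean",np.round(Q.mean(0),4),np.round([w,h],1),"deg",round((a+90)%180-90,1),"pca",round((np.degrees(np.arctan2(V[1],V[0]))+90)%180-90,1),s[i,4],"z",np.round(np.median(Q[:,2]),4))
E
python3 - <<'E'
from h import *
st(); im,d,c=grab("wrist"); save("w3",im); P=cloud(d,c); stones(P); np.savez("w3",im=im,d=d,K=c[0],p=c[1],M=c[2])
m=(P[...,2]>.054)&(P[...,2]<.066)&(P[...,0]>.38)&(P[...,1]>.15)&(P[...,1]<.5)
print("binrim",cv2.minAreaRect((P[m][:,:2]*1000).astype(np.float32)))
im,d,c=grab("top"); P=cloud(d,c);m=(P[...,2]>.045)&(P[...,0]>.38)&(P[...,0]<.7)&(P[...,1]>.1)&(P[...,1]<.5);Q=P[175:200,330:420].reshape(-1,3);Q=Q[(Q[:,2]>.09)&(Q[:,2]<.12)];print("grip",Q.mean(0),len(Q))
E
```

```text
clock: 8.58
eef_pos: [0.4726, -0.1742, 0.0849]
orientation: [-0.0, 0.702, 0.712, -0.0]
wrist_force: [-0.5, 0.5, 0.0]
gripper_width: 0.0597
grasp_force: 0.0
clock: 9.42
eef_pos: [0.4905, 0.0913, 0.2833]
orientation: [0.0, 0.702, 0.712, -0.0]
wrist_force: [1.0, -0.2, 0.2]
gripper_width: 0.0856
grasp_force: 0.0
clock: 10.08
eef_pos: [0.5262, 0.323, 0.2911]
orientation: [-0.0, 0.701, 0.714, -0.0]
wrist_force: [-0.6, -0.3, -0.9]
gripper_width: 0.0852
grasp_force: 0.0
10.08 [0.5262 0.323  0.2911] yaw y-axis deg 1.0 z [-0.001 -0.    -1.   ] J [-0.18  0.52 -0.73  1.49  0.35  1.27 -0.93] F [-0.6 -0.3 -0.9] 0.08524061892742557 0.0
rib [420.5 373.3] mean [0.4231 0.3796 0.0536] [136.1   5.5] deg 79.1 pca 79.3 633 z 0.0562
rib [561. 425.] mean [0.5651 0.4234 0.0563] [180.2   5.2] deg -10.9 pca -10.8 496 z 0.0588
rib [486.8 379.4] mean [0.4878 0.3802 0.0508] [89.7 17.9] deg 44.6 pca 45.0 961 z 0.0508
rib [600.2 357.6] mean [0.5989 0.3586 0.0507] [90.1 17.9] deg -34.4 pca -34.3 901 z 0.0508
rib [640. 253.] mean [0.6385 0.2531 0.0528] [128.8   5.7] deg 79.1 pca 79.3 548 z 0.0543
rib [463.2 262.7] mean [0.4643 0.265  0.0503] [90.2 18.3] deg 49.2 pca 49.1 765 z 0.0506
rib [574.1 241.9] mean [0.574  0.2438 0.0496] [90.  18.7] deg 22.4 pca 22.4 821 z 0.0504
rib [470.9 199.7] mean [0.4675 0.2018 0.0519] [124.7   6.5] deg -11.1 pca -10.8 640 z 0.0527
binrim ((684.3590087890625, 330.1602783203125), (609.9228515625, 312.9465026855469), 4.687966346740723)
grip [ 0.48067255 -0.17687552  0.10039117] 15
```

View pics/w3.png

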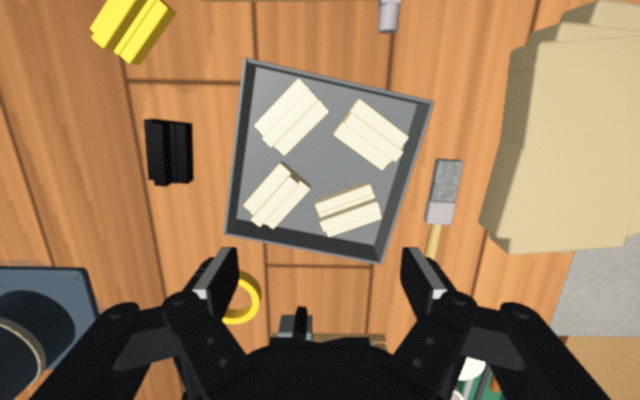

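The wrist view shows the bin with four clean ribs (90×18 mm, tops at z≈0.051) at about pixels (348,210), (277,196), (290,118) and (370,133). I'll take the stone at (574,242) mm with yaw 22.4° first.

```bash
python3 -m crank '[[0.016,-0.0268,-0.04,0,0,-0.01906],[0.016,-0.0268,-0.04,0,0,-0.01906],[0.016,-0.0268,-0.04,0,0,-0.01906],[0.016,-0.0268,-0.04,0,0,-0.01906],[0.016,-0.0268,-0.04,0,0,-0.01906],[0.016,-0.0268,-0.04,0,0,-0.01906],[0.016,-0.0268,-0.04,0,0,-0.01906],[0.016,-0.0268,-0.04,0,0,-0.01906],[0.016,-0.0268,-0.04,0,0,-0.01906],[0.016,-0.0268,-0.04,0,0,-0.01906]]' 0.5 80;python3 -m crank '[[0,0,0,0,0,0],[0,0,0,0,0,0],[0,0,0,0,0,0]]'
python3 - <<'E'
from h import *
st(); im,d,c=grab("wrist"); save("w4",im); stones(cloud(d,c)); st()
E
```

```text
clock: 11.02
eef_pos: [0.5761, 0.2375, 0.1716]
orientation: [0.001, 0.982, 0.188, 0.0]
wrist_force: [0.7, -0.2, -1.0]
gripper_width: 0.0426
grasp_force: 0.0
clock: 11.27
eef_pos: [0.5756, 0.2404, 0.1726]
orientation: [-0.0, 0.981, 0.194, 0.0]
wrist_force: [-0.5, -0.1, -0.1]
gripper_width: 0.043
grasp_force: 0.0
11.27 [0.5756 0.2404 0.1726] yaw y-axis deg -67.6 z [ 0.001  0.001 -1.   ] J [-0.23  0.57 -0.38  1.65  0.25  0.97 -1.88] F [-0.5 -0.1 -0.1] 0.04299108604885856 0.0
rib [558.9 424.7] mean [0.5681 0.4212 0.0519] [186.4   6.5] deg -11.0 pca -10.9 2698 z 0.0527
rib [599.7 357.3] mean [0.6015 0.3552 0.0505] [90.3 18.4] deg -34.4 pca -34.3 2149 z 0.0509
rib [637.6 241.1] mean [0.6381 0.2421 0.0583] [103.2   5.1] deg 79.1 pca 79.0 498 z 0.0593
rib [573.8 241.3] mean [0.577  0.2426 0.0506] [89.8 17.7] deg 22.0 pca 22.1 1603 z 0.0508
rib [486.6 378.6] mean [0.49   0.3784 0.0493] [90.1 20. ] deg 44.7 pca 44.9 1944 z 0.0505
rib [422.5 384.9] mean [0.4248 0.3883 0.0512] [112.8   7.4] deg 78.8 pca 79.1 1701 z 0.0516
rib [483.4 285.3] mean [0.4865 0.288  0.0493] [27.6 18. ] deg 50.3 pca 26.5 411 z 0.0505
rib [470.2 199.3] mean [0.4712 0.2005 0.0526] [123.    5.4] deg -10.9 pca -10.7 878 z 0.054
rib [442.5 230. ] mean [0.4429 0.2313 0.0489] [23.8 12.3] deg 9.6 pca 19.6 176 z 0.0506
11.32 [0.5757 0.2409 0.1727] yaw y-axis deg -67.6 z [ 0.001  0.001 -1.   ] J [-0.23  0.57 -0.38  1.65  0.25  0.97 -1.88] F [-0.4  0.6  0.9] 0.04249270719083297 0.0
```

```bash
python3 -m crank '[[-0.003,0.003,-0.11,0,0,0],[0,0,-0.11,0,0,0],[0,0,-0.11,0,0,0],[0,0,-0.09,0,0,0],[0,0,-0.02,0,0,0],[0,0,0,0,0,0],[0,0,0,0,0,0]]';python3 -m crank '[[0,0,-0.02,0,0,0],[0,0,0,0,0,0],[0,0,0,0,0,0]]'
```

```text
clock: 11.9
eef_pos: [0.5753, 0.2424, 0.041]
orientation: [-0.0, 0.981, 0.193, 0.001]
wrist_force: [0.3, 0.9, 0.9]
gripper_width: 0.0428
grasp_force: 0.0
clock: 12.15
eef_pos: [0.5753, 0.2418, 0.0347]
orientation: [-0.0, 0.981, 0.193, 0.001]
wrist_force: [-0.1, -0.0, -0.8]
gripper_width: 0.0427
grasp_force: 0.0
```

```bash
python3 -m crank '[[0,0,0,0,0,0],[0,0,0,0,0,0],[0,0,0,0,0,0],[0,0,0,0,0,0],[0,0,0,0,0,0]]' 1 80;python3 -m crank '[[0,0,0.05,0,0,0],[0,0,0.1,0,0,0],[0,0,0.1,0,0,0],[0,0,0.1,0,0,0],[0,0,0.1,0,0,0],[0,0,0,0,0,0]]'
python3 - <<'E'
from h import *
st()
E
```

```text
clock: 12.57
eef_pos: [0.5751, 0.2418, 0.0345]
orientation: [-0.0, 0.981, 0.193, 0.001]
wrist_force: [-0.4, -0.7, 5.7]
gripper_width: 0.0161
grasp_force: 79.4
clock: 13.07
eef_pos: [0.5771, 0.243, 0.1746]
orientation: [-0.001, 0.981, 0.192, 0.004]
wrist_force: [1.0, 0.5, -1.9]
gripper_width: 0.016
grasp_force: 78.6
13.07 [0.5771 0.243  0.1746] yaw y-axis deg -67.8 z [ 0.008  0.004 -1.   ] J [-0.23  0.57 -0.38  1.65  0.25  0.97 -1.89] F [ 1.   0.5 -1.9] 0.01596384660202457 78.59902739524841
```

```bash
python3 -m crank '[[0.0005,-0.134,0,0,0,-0.006],[0.0005,-0.134,0,0,0,-0.006],[0.0005,-0.134,0,0,0,-0.006],[0.0005,-0.134,0,0,0,-0.006],[0.0005,-0.134,0,0,0,-0.006],[0.0005,-0.134,0,0,0,-0.006],[0.0005,-0.134,0,0,0,-0.006],[0.0005,-0.134,0,0,0,-0.006],[0.0005,-0.134,0,0,0,-0.006],[0.0005,-0.134,0,0,0,-0.006]]';python3 -m crank '[[0,-0.134,0,0,0,0],[0,-0.134,0,0,0,0],[0,-0.134,0,0,0,0],[0,0,-0.1,0,0,0],[0,0,-0.06,0,0,0],[0,0,0,0,0,0],[0,0,0,0,0,0],[0,0,0,0,0,0]]'
python3 - <<'E'
from h import *
st(); im,d,c=grab("wrist"); save("w5",im); np.savez("w5",im=im,d=d,K=c[0],p=c[1],M=c[2]); P=cloud(d,c)
st()
E
```

```text
clock: 13.9
eef_pos: [0.5754, -0.1624, 0.168]
orientation: [-0.0, 1.0, 0.004, -0.0]
wrist_force: [0.5, -0.4, -3.4]
gripper_width: 0.016
grasp_force: 78.7
clock: 14.57
eef_pos: [0.5769, -0.2805, 0.1213]
orientation: [-0.0, 1.0, 0.006, 0.0]
wrist_force: [0.4, -0.8, -2.9]
gripper_width: 0.0156
grasp_force: 78.8
14.57 [ 0.5769 -0.2805  0.1213] yaw y-axis deg -89.3 z [ 0.001  0.    -1.   ] J [ 0.53  0.64 -0.25  1.66  0.2   0.87 -1.36] F [ 0.4 -0.8 -2.9] 0.015621125301379966 78.8459587097168
14.62 [ 0.5772 -0.2806  0.1218] yaw y-axis deg -89.3 z [ 0.002 -0.    -1.   ] J [ 0.53  0.64 -0.25  1.66  0.2   0.87 -1.36] F [ 1.7 -0.5 -2.1] 0.015866250061455364 78.85057926177979
```

View pics/w5.png

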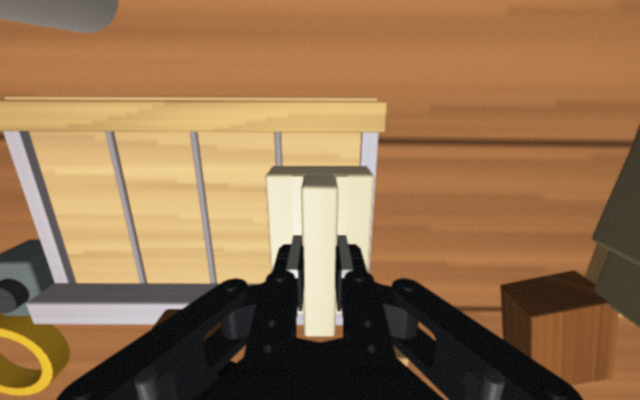

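The stone is held level. The rods cross row 150 near columns 112, 197 and 279, the right rail is near 370, and the stone's front spans columns 267–373. I'll measure the lane against the held stone.

```bash
cat >> h.py <<'E'
def lane(im,d,c,v=150,xw=None):
    P=cloud(d,c); s=im.astype(int); sat=s.max(-1)-s.min(-1)
    for v in (145,152,159):
        r=(sat[v]<45)&(P[v,:,2]>.02)&(P[v,:,2]<.04); k=np.where(r)[0]
        for g in np.split(k,np.where(np.diff(k)>2)[0]+1):
            if len(g)>2: print(v,"rod/rail cols",g[0],g[-1],"x",round(P[v,g].mean(0)[0],3),"y",np.round([P[v,g[0],1],P[v,g[-1],1]],4),"z",round(np.median(P[v,g,2]),4))
def held(d,c,tcp):
    P=cloud(d,c); m=(np.abs(P[...,0]-tcp[0])<.06)&(np.abs(P[...,1]-tcp[1])<.04)&(P[...,2]>tcp[2]-.02)&(P[...,2]<tcp[2]+.05)
    v,u=np.mgrid[:400,:640]; m&=v<240
    h=P[m]; 
    b=h[(h[:,2]<tcp[2]+.003)]; t=h[h[:,2]>tcp[2]+.007]
    for n,q in(("base",b),("rib",t)): print(n,len(q),"x",np.round(np.percentile(q[:,0],[1,99]),4),"y",np.round(np.percentile(q[:,1],[1,50,99]),4),"z",np.round(np.percentile(q[:,2],[5,50,95]),4))
    f=t; xs=f[:,0]; 
    k=np.polyfit(t[:,0],t[:,1],1); print("rib slope deg",np.degrees(np.arctan(k[0])))
E
python3 - <<'E'
from h import *
z=np.load("w5.npz"); c=(z["K"],z["p"],z["M"]); lane(z["im"],z["d"],c); held(z["d"],c,[.5770,-.2805,.1215])
P=cloud(z["d"],c); print(P[[112,112,132],[100,300,200]])
for v in range(286,320,4): print(v,np.round(P[v,100],4),end=" ")
E
```

```text
145 rod/rail cols 8 32 x 0.62 y [-0.023  -0.0357] z 0.0298
145 rod/rail cols 109 115 x 0.621 y [-0.1043 -0.1087] z 0.0276
145 rod/rail cols 192 198 x 0.622 y [-0.1737 -0.1789] z 0.0276
145 rod/rail cols 275 280 x 0.623 y [-0.2434 -0.2476] z 0.0275
145 rod/rail cols 361 377 x 0.624 y [-0.3155 -0.3282] z 0.0299
145 rod/rail cols 632 639 x 0.628 y [-0.5368 -0.5354] z 0.0364
152 rod/rail cols 11 34 x 0.615 y [-0.0239 -0.0353] z 0.0298
152 rod/rail cols 110 117 x 0.615 y [-0.1044 -0.108 ] z 0.0277
152 rod/rail cols 193 199 x 0.616 y [-0.1739 -0.1785] z 0.0276
152 rod/rail cols 275 281 x 0.617 y [-0.2431 -0.2482] z 0.0278
152 rod/rail cols 360 376 x 0.618 y [-0.3155 -0.3279] z 0.0293
152 rod/rail cols 630 638 x 0.622 y [-0.536  -0.5354] z 0.0374
159 rod/rail cols 13 36 x 0.609 y [-0.0233 -0.0352] z 0.0302
159 rod/rail cols 112 118 x 0.609 y [-0.1041 -0.1081] z 0.0276
159 rod/rail cols 194 200 x 0.61 y [-0.1735 -0.1782] z 0.0271
159 rod/rail cols 276 281 x 0.611 y [-0.2439 -0.248 ] z 0.0283
159 rod/rail cols 360 376 x 0.612 y [-0.3156 -0.3283] z 0.0298
159 rod/rail cols 626 636 x 0.616 y [-0.5351 -0.5355] z 0.0375
base 5114 x [0.5819 0.6209] y [-0.3101 -0.2804 -0.2516] z [0.1082 0.1158 0.1192]
rib 2169 x [0.5892 0.6208] y [-0.2898 -0.2807 -0.2718] z [0.1325 0.1374 0.1385]
rib slope deg 0.7139033049766815
[[ 0.64901741 -0.12509751  0.05709472]
 [ 0.65072282 -0.26642718  0.05660421]
 [ 0.63219443 -0.17974033  0.02249705]]
286 [ 0.4874 -0.072   0.0358] 290 [ 0.4871 -0.0761  0.0415] 294 [ 0.4877 -0.081   0.0478] 298 [ 0.4881 -0.0855  0.0538] 302 [ 0.4878 -0.089   0.0586] 306 [ 0.4858 -0.0905  0.0613] 310 [ 0.4804 -0.0883  0.0601] 314 [ 0.4766 -0.0879  0.0606] 318 [ 0.6586 -0.2802  0.2639]
```

Lane 4's centre is at y=-0.2817 and the stone is at -0.2808. Its yaw is good and the gap to the stop is about 13 mm. Lowering.

```bash
python3 -m crank '[[0,-0.003,-0.08,0,0,0],[0,0,-0.08,0,0,0],[0,0,-0.03,0,0,0],[0,0,0,0,0,0],[0,0,0,0,0,0]]';python3 -m crank '[[0,0,-0.015,0,0,0],[0,0,-0.015,0,0,0],[0,0,0,0,0,0],[0,0,0,0,0,0]]'
```

```text
clock: 15.03
eef_pos: [0.5768, -0.2818, 0.0645]
orientation: [0.0, 1.0, 0.005, 0.0]
wrist_force: [0.6, -0.2, -2.6]
gripper_width: 0.0161
grasp_force: 78.8
clock: 15.37
eef_pos: [0.5763, -0.282, 0.0548]
orientation: [0.0, 1.0, 0.005, 0.0]
wrist_force: [0.4, -0.5, -2.5]
gripper_width: 0.0158
grasp_force: 78.8
```

```bash
python3 -m crank '[[0,0,-0.007,0,0,0],[0,0,0,0,0,0],[0,0,0,0,0,0]]';python3 -m crank '[[0,0,-0.007,0,0,0],[0,0,0,0,0,0],[0,0,0,0,0,0]]'
```

```text
clock: 15.62
eef_pos: [0.5762, -0.2819, 0.0525]
orientation: [-0.0, 1.0, 0.005, -0.0]
wrist_force: [-0.4, 0.4, -3.2]
gripper_width: 0.0161
grasp_force: 78.8
clock: 15.87
eef_pos: [0.5765, -0.2821, 0.0515]
orientation: [0.0, 1.0, 0.005, 0.0]
wrist_force: [-2.4, 0.7, 8.3]
gripper_width: 0.0157
grasp_force: 80.2
```

```bash
python3 -m crank '[[0,0,0,0,0,0],[0,0,0,0,0,0],[0,0,0.08,0,0,0],[0,0,0.13,0,0,0],[0,0,0.13,0,0,0],[0,0.05,0.08,0,0,0],[-0.027,0.13,0,0,0,0.0096],[-0.027,0.13,0,0,0,0.0096],[-0.027,0.13,0,0,0,0.0096],[-0.027,0.13,0,0,0,0.0096]]' 0.5; python3 -m crank '[[-0.027,0.13,0,0,0,0.0096],[-0.027,0.13,0,0,0,0.0096],[-0.027,0.13,0,0,0,0.0096],[-0.027,0.13,0,0,0,0.0096],[-0.027,0.13,0,0,0,0.0096],[-0.027,0.13,0,0,0,0.0096],[-0.027,0.13,0,0,0,0.0096],[-0.027,0.13,0,0,0,0.0096],[-0.027,0.13,0,0,0,0.0096],[-0.027,0.09,0,0,0,0.0096]]'; python3 -m crank '[[0,0,0,0,0,0],[0,0,0,0,0,0],[0,0,0,0,0,0]]' 
python3 - <<'E'
from h import *
st(); im,d,c=grab("wrist"); save("w6",im); stones(cloud(d,c)); st()
E
```

```text
clock: 16.7
eef_pos: [0.5434, -0.1095, 0.1767]
orientation: [0.0, 0.992, 0.127, 0.0]
wrist_force: [1.1, 0.7, 0.2]
gripper_width: 0.0427
grasp_force: 0.0
clock: 17.53
eef_pos: [0.4619, 0.2712, 0.1768]
orientation: [-0.001, 0.909, 0.417, 0.001]
wrist_force: [0.3, 1.4, -0.1]
gripper_width: 0.0429
grasp_force: 0.0
clock: 17.78
eef_pos: [0.4631, 0.2663, 0.1762]
orientation: [0.0, 0.91, 0.414, -0.0]
wrist_force: [-0.1, -0.6, 0.6]
gripper_width: 0.0431
grasp_force: 0.0
17.78 [0.4631 0.2663 0.1762] yaw y-axis deg -41.1 z [ 0.    -0.001 -1.   ] J [-0.23  0.47 -0.55  1.87  0.31  0.89 -1.65] F [-0.1 -0.6  0.6] 0.04312160732154813 0.0
rib [495.4 437.1] mean [0.4937 0.4356 0.0514] [54.1  5.7] deg -10.7 pca -10.9 720 z 0.0518
rib [597.2 354. ] mean [0.5917 0.3574 0.0498] [89.8 14.7] deg -37.7 pca -37.7 1844 z 0.0506
rib [639.5 253.7] mean [0.6384 0.2553 0.0522] [130.4   6.5] deg 79.1 pca 79.3 2212 z 0.0531
rib [486.5 379. ] mean [0.4889 0.3801 0.0503] [89.8 18.4] deg 44.9 pca 45.0 2403 z 0.0508
rib [420.7 373.8] mean [0.4232 0.3801 0.0525] [135.4   5.8] deg 79.3 pca 79.2 1583 z 0.0538
rib [463.  262.8] mean [0.4651 0.2652 0.0506] [88.5 17.9] deg 49.6 pca 49.1 1554 z 0.0508
rib [470.3 199.5] mean [0.4709 0.2008 0.0522] [122.9   5.8] deg -10.8 pca -10.8 1278 z 0.0531
17.83 [0.4633 0.2657 0.1762] yaw y-axis deg -41.1 z [ 0.    -0.001 -1.   ] J [-0.23  0.47 -0.55  1.87  0.31  0.89 -1.65] F [-0.8  0.4 -0.6] 0.04271161593640924 0.0
```

```bash
python3 -m crank '[[0,-0.009,-0.11,0,0,0],[0,0,-0.11,0,0,0],[0,0,-0.11,0,0,0],[0,0,-0.11,0,0,0],[0,0,-0.031,0,0,0],[0,0,0,0,0,0],[0,0,0,0,0,0],[0,0,0,0,0,0]]';python3 -m crank '[[0,0,0,0,0,0],[0,0,0,0,0,0],[0,0,0,0,0,0],[0,0,0,0,0,0],[0,0,0,0,0,0]]' 1 80
```

```text
clock: 18.5
eef_pos: [0.464, 0.2646, 0.0368]
orientation: [-0.0, 0.91, 0.414, 0.001]
wrist_force: [1.5, -0.1, 0.9]
gripper_width: 0.0428
grasp_force: 0.0
clock: 18.92
eef_pos: [0.4637, 0.2647, 0.0369]
orientation: [0.0, 0.91, 0.414, 0.001]
wrist_force: [-0.7, -1.4, 11.4]
gripper_width: 0.0159
grasp_force: 78.7
```

```bash
python3 -m crank '[[0,0,0.05,0,0,0],[0,0,0.1,0,0,0],[0,0,0.1,0,0,0],[0,0,0.12,0,0,0],[0,0,0.1,0,0,0],[0.0314,-0.1321,0,0,0,-0.0112],[0.0314,-0.1321,0,0,0,-0.0112],[0.0314,-0.1321,0,0,0,-0.0112],[0.0314,-0.1321,0,0,0,-0.0112],[0.0314,-0.1321,0,0,0,-0.0112]]';python3 -m crank '[[0.0314,-0.1321,0,0,0,-0.0112],[0.0314,-0.1321,0,0,0,-0.0112],[0.0314,-0.1321,0,0,0,-0.0112],[0.0314,-0.1321,0,0,0,-0.0112],[0.0314,-0.1321,0,0,0,-0.0112],[0.0314,-0.1321,0,0,0,-0.0112],[0.0314,-0.1321,0,0,0,-0.0112],[0,0,-0.1,0,0,0],[0,0,-0.08,0,0,0],[0,0,0,0,0,0]]';python3 -m crank '[[0,0,0,0,0,0],[0,0,0,0,0,0]]'
python3 - <<'E'
from h import *
st(); im,d,c=grab("wrist"); save("w7",im); t=robot.observe()["eef_pos"]; lane(im,d,c); held(d,c,t);st()
E
```

```text
clock: 19.75
eef_pos: [0.5098, 0.0641, 0.1768]
orientation: [0.0, 0.969, 0.247, 0.0]
wrist_force: [0.9, 0.2, -4.5]
gripper_width: 0.0157
grasp_force: 79.4
clock: 20.58
eef_pos: [0.5727, -0.2112, 0.118]
orientation: [-0.001, 1.0, 0.005, -0.004]
wrist_force: [-1.8, 0.1, -4.7]
gripper_width: 0.0159
grasp_force: 79.4
clock: 20.75
eef_pos: [0.5765, -0.2107, 0.1235]
orientation: [-0.0, 1.0, 0.006, 0.001]
wrist_force: [0.2, 0.2, -2.5]
gripper_width: 0.016
grasp_force: 79.4
20.75 [ 0.5765 -0.2107  0.1235] yaw y-axis deg -89.3 z [ 0.001  0.    -1.   ] J [ 0.44  0.6  -0.27  1.73  0.2   0.84 -1.48] F [ 0.2  0.2 -2.5] 0.016026229710286395 79.39865112304688
145 rod/rail cols 95 115 x 0.621 y [-0.0226 -0.0359] z 0.0297
145 rod/rail cols 193 199 x 0.621 y [-0.1047 -0.1085] z 0.0267
145 rod/rail cols 275 281 x 0.622 y [-0.1731 -0.1782] z 0.0273
145 rod/rail cols 357 363 x 0.623 y [-0.2427 -0.2475] z 0.0273
145 rod/rail cols 442 460 x 0.624 y [-0.3149 -0.3283] z 0.0294
152 rod/rail cols 96 117 x 0.615 y [-0.0219 -0.0363] z 0.0299
152 rod/rail cols 194 200 x 0.615 y [-0.1046 -0.1084] z 0.027
152 rod/r
[... 290 characters left out ...]
0354] z 0.0297
159 rod/rail cols 195 200 x 0.609 y [-0.1041 -0.1084] z 0.0276
159 rod/rail cols 276 281 x 0.61 y [-0.1736 -0.1779] z 0.0274
159 rod/rail cols 357 362 x 0.611 y [-0.2433 -0.2474] z 0.0272
159 rod/rail cols 368 370 x 0.612 y [-0.2523 -0.2523] z 0.0331
159 rod/rail cols 447 458 x 0.613 y [-0.319 -0.328] z 0.0298
base 4977 x [0.5804 0.6197] y [-0.2403 -0.2106 -0.1818] z [0.1096 0.1156 0.1191]
rib 2065 x [0.5889 0.6196] y [-0.2201 -0.2109 -0.2022] z [0.1343 0.1372 0.1383]
rib slope deg 0.7028536255386619
20.8 [ 0.5769 -0.2108  0.124 ] yaw y-axis deg -89.3 z [ 0.002 -0.    -1.   ] J [ 0.44  0.6  -0.27  1.73  0.2   0.84 -1.48] F [ 0.2 -0.2 -2.2] 0.015648751547263338 79.4073486328125
```

```bash
python3 -m crank '[[0,0.001,-0.08,0,0,0],[0,0,-0.08,0,0,0],[0,0,-0.05,0,0,0],[0,0,-0.01,0,0,0],[0,0,0,0,0,0],[0,0,0,0,0,0]]';python3 -m crank '[[0,0,-0.009,0,0,0],[0,0,0,0,0,0],[0,0,0,0,0,0]]';python3 -m crank '[[0,0,-0.007,0,0,0],[0,0,0,0,0,0],[0,0,0,0,0,0]]'
```

```text
clock: 21.3
eef_pos: [0.577, -0.2109, 0.0577]
orientation: [0.0, 1.0, 0.005, 0.001]
wrist_force: [0.9, -0.8, -3.3]
gripper_width: 0.0162
grasp_force: 79.3
clock: 21.55
eef_pos: [0.5763, -0.2111, 0.0542]
orientation: [0.0, 1.0, 0.005, 0.001]
wrist_force: [-0.3, -0.8, -3.6]
gripper_width: 0.0156
grasp_force: 79.3
clock: 21.8
eef_pos: [0.5764, -0.2111, 0.0539]
orientation: [0.001, 1.0, 0.005, 0.001]
wrist_force: [-6.3, 2.1, 20.4]
gripper_width: 0.0157
grasp_force: 82.4
```

```bash
python3 -m crank '[[0,0,0.005,0,0,0],[0,0,0,0,0,0],[0,0,0.08,0,0,0],[0,0,0.13,0,0,0],[0,0,0.13,0,0,0],[0,0,0.07,0,0,0],[-0.02,0.1311,0,0,0,0.00824],[-0.02,0.1311,0,0,0,0.00824],[-0.02,0.1311,0,0,0,0.00824],[-0.02,0.1311,0,0,0,0.00824]]' 0.5; python3 -m crank '[[-0.02,0.1311,0,0,0,0.00824],[-0.02,0.1311,0,0,0,0.00824],[-0.02,0.1311,0,0,0,0.00824],[-0.02,0.1311,0,0,0,0.00824],[-0.02,0.1311,0,0,0,0.00824],[-0.02,0.1311,0,0,0,0.00824],[-0.02,0.1311,0,0,0,0.00824],[-0.02,0.1311,0,0,0,0.00824],[-0.02,0.1311,0,0,0,0.00824],[-0.02,0.1311,0,0,0,0.00824]]'; python3 -m crank '[[-0.02,0.1311,0,0,0,0.00824],[0,0,0,0,0,0],[0,0,0,0,0,0],[0,0,0,0,0,0]]' 
python3 - <<'E'
from h import *
st(); im,d,c=grab("wrist"); save("w8",im); stones(cloud(d,c)); st()
E
```

```text
clock: 22.63
eef_pos: [0.5517, -0.0522, 0.1763]
orientation: [0.0, 0.994, 0.109, 0.001]
wrist_force: [0.6, 0.3, -0.9]
gripper_width: 0.0428
grasp_force: 0.0
clock: 23.47
eef_pos: [0.4915, 0.3417, 0.1761]
orientation: [-0.0, 0.933, 0.361, 0.0]
wrist_force: [1.9, -0.4, -0.0]
gripper_width: 0.043
grasp_force: 0.0
clock: 23.8
eef_pos: [0.486, 0.3786, 0.1755]
orientation: [0.0, 0.924, 0.383, -0.0]
wrist_force: [0.6, -1.0, 0.0]
gripper_width: 0.0427
grasp_force: 0.0
23.8 [0.486  0.3786 0.1755] yaw y-axis deg -44.9 z [-0.    -0.001 -1.   ] J [-0.41  0.58 -0.52  1.66  0.33  0.99 -1.83] F [ 0.6 -1.   0. ] 0.04267119564086452 0.0
rib [564.2 424.2] mean [0.5725 0.4228 0.0584] [174.6   5. ] deg -10.9 pca -10.8 874 z 0.0592
rib [599.6 357.6] mean [0.5997 0.3584 0.0504] [89.5 18.3] deg -34.4 pca -34.3 2047 z 0.0507
rib [639.9 254.9] mean [0.6387 0.256  0.0524] [132.9   5.9] deg 79.1 pca 79.2 1653 z 0.0536
rib [486.9 379.5] mean [0.4892 0.3818 0.0507] [89.2 18. ] deg 45.3 pca 45.0 1586 z 0.0508
rib [420.5 374.6] mean [0.4231 0.3796 0.0524] [133.4   5.8] deg 78.8 pca 79.2 1179 z 0.0536
rib [518.2 191.7] mean [0.519  0.192  0.0496] [27.2  4.4] deg -7.5 pca -9.5 255 z 0.0496
23.85 [0.4864 0.3778 0.1756] yaw y-axis deg -45.0 z [ 0.    -0.001 -1.   ] J [-0.41  0.58 -0.52  1.66  0.33  0.99 -1.83] F [ 0.5 -0.4 -0.6] 0.042804374793773525 0.0
```

```bash
python3 -m crank '[[0.001,0.003,-0.11,0,0,0],[0,0,-0.11,0,0,0],[0,0,-0.11,0,0,0],[0,0,-0.11,0,0,0],[0,0,-0.03,0,0,0],[0,0,0,0,0,0],[0,0,0,0,0,0],[0,0,0,0,0,0]]';python3 -m crank '[[0,0,0,0,0,0],[0,0,0,0,0,0],[0,0,0,0,0,0],[0,0,0,0,0,0],[0,0,0,0,0,0]]' 1 80
```

```text
clock: 24.52
eef_pos: [0.4874, 0.3805, 0.0369]
orientation: [-0.0, 0.924, 0.383, 0.001]
wrist_force: [0.2, -0.3, 0.9]
gripper_width: 0.0428
grasp_force: 0.0
clock: 24.93
eef_pos: [0.487, 0.3805, 0.0368]
orientation: [-0.0, 0.924, 0.383, 0.001]
wrist_force: [-1.1, -2.1, 10.0]
gripper_width: 0.0158
grasp_force: 79.2
```

```bash
python3 -m crank '[[0,0,0.05,0,0,0],[0,0,0.1,0,0,0],[0,0,0.1,0,0,0],[0,0,0.12,0,0,0],[0,0,0.1,0,0,0],[0.0231,-0.1337,0,0,0,-0.0095],[0.0231,-0.1337,0,0,0,-0.0095],[0.0231,-0.1337,0,0,0,-0.0095],[0.0231,-0.1337,0,0,0,-0.0095],[0.0231,-0.1337,0,0,0,-0.0095]]';python3 -m crank '[[0.0231,-0.1337,0,0,0,-0.0095],[0.0231,-0.1337,0,0,0,-0.0095],[0.0231,-0.1337,0,0,0,-0.0095],[0.0231,-0.1337,0,0,0,-0.0095],[0.0231,-0.1337,0,0,0,-0.0095],[0.0231,-0.1337,0,0,0,-0.0095],[0.0231,-0.1337,0,0,0,-0.0095],[0.0231,-0.1337,0,0,0,-0.0095],[0,0,-0.1,0,0,0],[0,0,-0.08,0,0,0]]';python3 -m crank '[[0,0,0,0,0,0],[0,0,0,0,0,0],[0,0,0,0,0,0]]'
python3 - <<'E'
from h import *
st(); im,d,c=grab("wrist"); save("w9",im); t=robot.observe()["eef_pos"]; lane(im,d,c); held(d,c,t);st()
E
```

```text
clock: 25.77
eef_pos: [0.5207, 0.1774, 0.1765]
orientation: [0.0, 0.971, 0.241, 0.0]
wrist_force: [1.3, -0.1, -2.9]
gripper_width: 0.0159
grasp_force: 79.0
clock: 26.6
eef_pos: [0.5767, -0.1456, 0.122]
orientation: [0.001, 1.0, 0.002, 0.001]
wrist_force: [0.4, 0.9, -3.6]
gripper_width: 0.0154
grasp_force: 79.0
clock: 26.85
eef_pos: [0.577, -0.1408, 0.1232]
orientation: [-0.0, 1.0, 0.006, 0.001]
wrist_force: [0.1, -1.1, -3.3]
gripper_width: 0.0159
grasp_force: 79.1
26.85 [ 0.577  -0.1408  0.1232] yaw y-axis deg -89.3 z [ 0.001  0.    -1.   ] J [ 0.34  0.58 -0.28  1.78  0.21  0.81 -1.6 ] F [ 0.1 -1.1 -3.3] 0.01592573090712291 79.05138373374939
145 rod/rail cols 178 196 x 0.622 y [-0.0224 -0.0353] z 0.03
145 rod/rail cols 275 280 x 0.623 y [-0.1034 -0.1076] z 0.0275
145 rod/rail cols 357 362 x 0.624 y [-0.1729 -0.1768] z 0.0273
145 rod/rail cols 439 445 x 0.624 y [-0.2424 -0.247 ] z 0.0271
145 rod/rail cols 523 544 x 0.626 y [-0.3157 -0.3286] z 0.0291
152 rod/rail cols 179 197 x 0.616 y [-0.0233 -0.0355] z 0.03
152 rod/rail cols 275 281 x 0.617 y [-0.1028 -0.108 ] z 0.0273
152 rod/rail 
[... 227 characters left out ...]
 z 0.0298
159 rod/rail cols 276 281 x 0.611 y [-0.1036 -0.1079] z 0.0273
159 rod/rail cols 356 362 x 0.612 y [-0.1725 -0.1774] z 0.0278
159 rod/rail cols 367 369 x 0.613 y [-0.1814 -0.1813] z 0.0342
159 rod/rail cols 449 457 x 0.614 y [-0.2521 -0.2528] z 0.0335
159 rod/rail cols 535 540 x 0.614 y [-0.3242 -0.3273] z 0.0298
base 5110 x [0.581  0.6215] y [-0.1705 -0.141  -0.112 ] z [0.1099 0.1154 0.119 ]
rib 2165 x [0.5894 0.6214] y [-0.1501 -0.1411 -0.1323] z [0.1345 0.1371 0.1381]
rib slope deg 0.05969348264085379
26.9 [ 0.5773 -0.1409  0.1236] yaw y-axis deg -89.3 z [ 0.002 -0.    -1.   ] J [ 0.34  0.58 -0.28  1.78  0.21  0.81 -1.6 ] F [ 0.2  0.1 -2. ] 0.016048918799054453 79.06147956848145
```

```bash
python3 -m crank '[[0,0.003,-0.08,0,0,0.001],[0,0,-0.08,0,0,0],[0,0,-0.05,0,0,0],[0,0,-0.01,0,0,0],[0,0,0,0,0,0],[0,0,0,0,0,0]]';python3 -m crank '[[0,0,-0.009,0,0,0],[0,0,0,0,0,0],[0,0,0,0,0,0]]';python3 -m crank '[[0,0,-0.007,0,0,0],[0,0,0,0,0,0],[0,0,0,0,0,0]]'
```

```text
clock: 27.4
eef_pos: [0.5774, -0.1404, 0.0574]
orientation: [0.0, 1.0, 0.009, 0.001]
wrist_force: [0.5, -0.4, -2.9]
gripper_width: 0.0161
grasp_force: 79.0
clock: 27.65
eef_pos: [0.5767, -0.1407, 0.0539]
orientation: [0.0, 1.0, 0.009, 0.001]
wrist_force: [-1.4, -0.1, -2.7]
gripper_width: 0.016
grasp_force: 79.1
clock: 27.9
eef_pos: [0.5767, -0.1407, 0.0537]
orientation: [0.001, 1.0, 0.009, 0.001]
wrist_force: [-8.6, 1.4, 23.9]
gripper_width: 0.0162
grasp_force: 82.5
```

```bash
python3 -m crank '[[0,0,0.005,0,0,0],[0,0,0,0,0,0],[0,0,0.08,0,0,0],[0,0,0.13,0,0,0],[0,0,0.13,0,0,0],[0,0,0.07,0,0,0],[0.0035,0.0755,0,0,0,0.01826],[0.0035,0.0755,0,0,0,0.01826],[0.0035,0.0755,0,0,0,0.01826],[0.0035,0.0755,0,0,0,0.01826]]' 0.5; python3 -m crank '[[0.0035,0.0755,0,0,0,0.01826],[0.0035,0.0755,0,0,0,0.01826],[0.0035,0.0755,0,0,0,0.01826],[0.0035,0.0755,0,0,0,0.01826],[0.0035,0.0755,0,0,0,0.01826],[0.0035,0.0755,0,0,0,0.01826],[0.0035,0.0755,0,0,0,0.01826],[0.0035,0.0755,0,0,0,0.01826],[0.0035,0.0755,0,0,0,0.01826],[0.0035,0.0755,0,0,0,0.01826]]'; python3 -m crank '[[0.0035,0.0755,0,0,0,0.01826],[0.0035,0.0755,0,0,0,0.01826],[0.0035,0.0755,0,0,0,0.01826],[0.0035,0.0755,0,0,0,0.01826],[0.0035,0.0755,0,0,0,0.01826],[0.0035,0.0755,0,0,0,0.01826],[0.0035,0.0755,0,0,0,0.01826],[0.0035,0.0755,0,0,0,0.01826],[0,0,0,0,0,0],[0,0,0,0,0,0]]' 
python3 - <<'E'
from h import *
st(); im,d,c=grab("wrist"); save("w10",im); stones(cloud(d,c)); st()
E
```

```text
clock: 28.73
eef_pos: [0.5807, -0.0492, 0.176]
orientation: [0.0, 0.971, 0.238, 0.001]
wrist_force: [0.2, -0.0, 0.3]
gripper_width: 0.0427
grasp_force: 0.0
clock: 29.57
eef_pos: [0.5912, 0.1775, 0.1756]
orientation: [0.0, 0.686, 0.727, 0.0]
wrist_force: [0.1, 0.4, -0.0]
gripper_width: 0.0424
grasp_force: 0.0
clock: 30.4
eef_pos: [0.5988, 0.3591, 0.1751]
orientation: [-0.001, 0.295, 0.955, 0.0]
wrist_force: [0.3, -1.1, -0.9]
gripper_width: 0.0425
grasp_force: 0.0
30.4 [0.5988 0.3591 0.1751] yaw y-axis deg 55.7 z [-0.001  0.001 -1.   ] J [-0.14  0.79 -0.93  1.42  0.64  1.25 -0.15] F [ 0.3 -1.1 -0.9] 0.04245167409628554 0.0
rib [415.7 348.2] mean [0.4169 0.3462 0.052 ] [84.7  5.5] deg 79.4 pca 79.1 1224 z 0.0528
rib [561.5 425.1] mean [0.5567 0.4251 0.056 ] [181.    5.2] deg -10.9 pca -10.8 1126 z 0.0589
rib [471.5 199.9] mean [0.4663 0.2024 0.0515] [125.8   7. ] deg -10.8 pca -10.9 2360 z 0.052
rib [599.9 358. ] mean [0.5978 0.3595 0.0507] [89.6 17.7] deg -34.1 pca -34.2 1586 z 0.0508
rib [648.2 297.9] mean [0.6467 0.2982 0.0516] [38.  5.] deg 79.2 pca 79.7 317 z 0.0523
rib [631.7 211.5] mean [0.6301 0.2122 0.0505] [43.   5.5] deg 79.9 pca 79.5 294 z 0.0502
30.45 [0.5994 0.3576 0.1751] yaw y-axis deg 55.5 z [-0. -0. -1.] J [-0.13  0.79 -0.92  1.42  0.64  1.25 -0.15] F [-0.3 -0.8  0.7] 0.04255618384584336 0.0
```

```bash
python3 -m crank '[[0.001,0,-0.11,0,0,0],[0,0,-0.11,0,0,0],[0,0,-0.11,0,0,0],[0,0,-0.11,0,0,0],[0,0,-0.027,0,0,0],[0,0,0,0,0,0],[0,0,0,0,0,0],[0,0,0,0,0,0]]';python3 -m crank '[[0,0,0,0,0,0],[0,0,0,0,0,0],[0,0,0,0,0,0],[0,0,0,0,0,0],[0,0,0,0,0,0]]' 1 80
```

```text
clock: 31.12
eef_pos: [0.6007, 0.3584, 0.0379]
orientation: [0.001, 0.296, 0.955, 0.001]
wrist_force: [-0.2, -0.5, 0.2]
gripper_width: 0.0426
grasp_force: 0.0
clock: 31.53
eef_pos: [0.6004, 0.3583, 0.0375]
orientation: [0.001, 0.296, 0.955, 0.001]
wrist_force: [-0.9, -1.7, 7.7]
gripper_width: 0.0159
grasp_force: 80.0
```

```bash
python3 -m crank '[[0,0,0.05,0,0,0],[0,0,0.1,0,0,0],[0,0,0.1,0,0,0],[0,0,0.12,0,0,0],[0,0,0.1,0,0,0],[-0.0071,-0.1298,0,0,0,0.00881],[-0.0071,-0.1298,0,0,0,0.00881],[-0.0071,-0.1298,0,0,0,0.00881],[-0.0071,-0.1298,0,0,0,0.00881],[-0.0071,-0.1298,0,0,0,0.00881]]';python3 -m crank '[[-0.0071,-0.1298,0,0,0,0.00881],[-0.0071,-0.1298,0,0,0,0.00881],[-0.0071,-0.1298,0,0,0,0.00881],[-0.0071,-0.1298,0,0,0,0.00881],[-0.0071,-0.1298,0,0,0,0.00881],[-0.0071,-0.1298,0,0,0,0.00881],[0,0,-0.1,0,0,0],[0,0,-0.08,0,0,0],[0,0,0,0,0,0]]';python3 -m crank '[[0,0,0,0,0,0],[0,0,0,0,0,0],[0,0,0,0,0,0]]'
python3 - <<'E'
from h import *
st(); im,d,c=grab("wrist"); save("w11",im); t=robot.observe()["eef_pos"]; held(d,c,t);st(); np.savez("w11",im=im,d=d,K=c[0],p=c[1],M=c[2])
E
```

```text
clock: 32.37
eef_pos: [0.5885, 0.1612, 0.1775]
orientation: [0.0, 0.159, 0.987, -0.0]
wrist_force: [0.6, -0.1, -3.0]
gripper_width: 0.0157
grasp_force: 79.0
clock: 33.12
eef_pos: [0.5738, -0.073, 0.1193]
orientation: [-0.003, -0.003, 1.0, -0.001]
wrist_force: [-1.0, -0.1, -2.9]
gripper_width: 0.0161
grasp_force: 79.0
clock: 33.37
eef_pos: [0.5772, -0.0695, 0.1244]
orientation: [0.001, -0.005, 1.0, -0.0]
wrist_force: [-0.1, -0.4, -3.3]
gripper_width: 0.0157
grasp_force: 79.1
33.37 [ 0.5772 -0.0695  0.1244] yaw y-axis deg 90.6 z [ 0.003 -0.    -1.   ] J [ 0.7   0.78 -1.13  1.8   0.8   1.1   0.85] F [-0.1 -0.4 -3.3] 0.01566816506630684 79.09117698669434
base 5494 x [0.5319 0.5761] y [-0.0994 -0.0705 -0.0408] z [0.111  0.1159 0.1194]
rib 2422 x [0.532  0.5673] y [-0.0792 -0.0702 -0.061 ] z [0.1351 0.1376 0.1387]
rib slope deg 0.713487269025949
33.42 [ 0.5772 -0.0697  0.1242] yaw y-axis deg 90.6 z [ 0.002 -0.    -1.   ] J [ 0.7   0.78 -1.13  1.8   0.8   1.1   0.85] F [ 0.4  0.7 -2.8] 0.015211227386162384 79.09070134162903
```

View pics/w11.png

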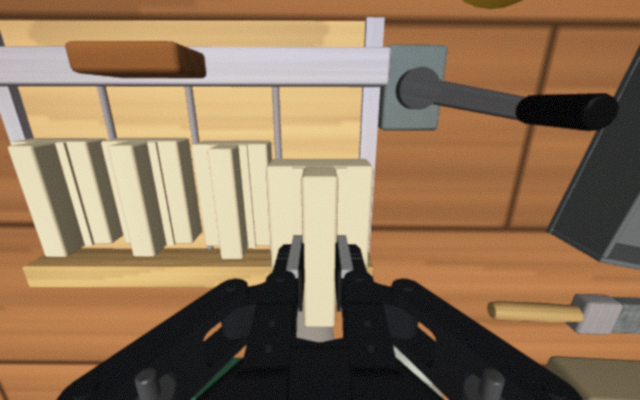

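The view from the far side shows the held stone above lane 1 (columns 268–373), between the rod at column 277 and the rail at about 370. The other three stones sit in their lanes. I'll check the lane edges.

```bash
python3 - <<'E'
from h import *
z=np.load("w11.npz"); c=(z["K"],z["p"],z["M"]); P=cloud(z["d"],c); s=z["im"].astype(int); sat=s.max(-1)-s.min(-1)
for v in (105,120,132,142):
    r=(sat[v]<45)&(P[v,:,2]>.02)&(P[v,:,2]<.04); k=np.where(r)[0]
    for g in np.split(k,np.where(np.diff(k)>2)[0]+1):
        if len(g)>2: print(v,g[0],g[-1],np.round(P[v,g].mean(0),4),np.round([P[v,g[0],1],P[v,g[-1],1]],4))
E
```

```text
105 0 22 [ 0.5045 -0.3195  0.0282] [-0.3277 -0.3161]
105 101 109 [ 0.5037 -0.2447  0.0267] [-0.2479 -0.2433]
105 187 193 [ 0.503  -0.1754  0.0273] [-0.177  -0.1737]
105 273 279 [ 0.5022 -0.1056  0.0278] [-0.1081 -0.1035]
105 362 381 [ 0.5013 -0.0288  0.0306] [-0.036  -0.0229]
105 633 639 [0.4991 0.1914 0.0229] [0.1912 0.1913]
120 3 27 [ 0.5162 -0.3197  0.0285] [-0.3286 -0.3162]
120 105 112 [ 0.5155 -0.2446  0.0267] [-0.2467 -0.2426]
120 189 195 [ 0.5147 -0.1752  0.0277] [-0.1775 -0.1731]
120 274 279 [ 0.514  -0.1057  0.0274] [-0.1078 -0.1037]
120 361 380 [ 0.513  -0.0288  0.0305] [-0.0356 -0.0228]
120 623 639 [0.511  0.1889 0.0255] [0.1879 0.1896]
132 7 31 [ 0.5259 -0.3201  0.028 ] [-0.3284 -0.3156]
132 108 114 [ 0.5252 -0.2442  0.0273] [-0.2452 -0.243 ]
132 191 197 [ 0.5245 -0.1751  0.0271] [-0.1775 -0.1732]
132 274 280 [ 0.5237 -0.1057  0.0274] [-0.1083 -0.1031]
132 360 376 [ 0.5227 -0.0301  0.0298] [-0.0357 -0.0232]
132 619 639 [0.5205 0.187  0.0289] [0.1859 0.188 ]
142 91 101 [ 0.5325 -0.2525  0.0352] [-0.2531 -0.2526]
142 180 188 [ 0.5321 -0.1818  0.0329] [-0.1821 -0.1815]
142 193 199 [ 0.5326 -0.174   0.0282] [-0.1768 -0.169 ]
142 202 269 [ 0.5313 -0.1387  0.0353] [-0.1666 -0.1123]
142 275 280 [ 0.5321 -0.1056  0.0272] [-0.1078 -0.1035]
142 360 376 [ 0.5309 -0.0295  0.0298] [-0.0356 -0.0229]
142 614 639 [0.5285 0.1855 0.0307] [0.1859 0.186 ]
```

```bash
python3 -m crank '[[0,0.002,-0.08,0,0,0],[0,0,-0.08,0,0,0],[0,0,-0.05,0,0,0],[0,0,-0.01,0,0,0],[0,0,0,0,0,0],[0,0,0,0,0,0]]';python3 -m crank '[[0,0,-0.009,0,0,0],[0,0,0,0,0,0],[0,0,0,0,0,0]]';python3 -m crank '[[0,0,-0.007,0,0,0],[0,0,0,0,0,0],[0,0,0,0,0,0]]'
```

```text
clock: 33.92
eef_pos: [0.5769, -0.0695, 0.0574]
orientation: [0.001, -0.005, 1.0, 0.0]
wrist_force: [-0.4, -0.5, -2.1]
gripper_width: 0.0157
grasp_force: 79.2
clock: 34.17
eef_pos: [0.5769, -0.0699, 0.0545]
orientation: [0.001, -0.004, 1.0, 0.0]
wrist_force: [0.4, 0.9, -0.4]
gripper_width: 0.0157
grasp_force: 79.4
clock: 34.42
eef_pos: [0.5769, -0.0699, 0.0544]
orientation: [0.001, -0.004, 1.0, -0.001]
wrist_force: [-7.1, -1.7, 25.8]
gripper_width: 0.016
grasp_force: 82.8
```

```bash
python3 -m crank '[[0,0,0.005,0,0,0],[0,0,0,0,0,0],[0,0,0.08,0,0,0],[0,0,0.13,0,0,0],[0,0,0.13,0,0,0],[0,0,0.13,0,0,0]]' 0.5; python3 -m crank '[[-0.0345,-0.035,0.01,0,0,-0.0179],[-0.0345,-0.035,0,0,0,-0.0179],[-0.0345,-0.035,0,0,0,-0.0179],[-0.0345,-0.035,0,0,0,-0.0179],[-0.0345,-0.035,0,0,0,-0.0179],[-0.0345,-0.035,0,0,0,-0.0179],[-0.0345,-0.035,0,0,0,-0.0179],[-0.0345,-0.035,0,0,0,-0.0179],[-0.0345,-0.035,0,0,0,-0.0179],[-0.0345,-0.035,0,0,0,-0.0179]]'; python3 -m crank '[[0,0,0,0,0,-0.0179],[0,0,0,0,0,-0.0179],[0,0,0,0,0,-0.0179],[0,0,0,0,0,-0.0179],[0,0,0,0,0,0],[0,0,0,0,0,0],[0,0,0,0,0,0]]' 0.4
python3 - <<'E'
from h import *
st(); im,d,c=grab("wrist"); save("w12",im); P=cloud(d,c)
Q=P.reshape(-1,3); g=Q[(Q[:,2]>.095)&(Q[:,2]<.107)&(np.abs(Q[:,0]-.475)<.03)&(np.abs(Q[:,1]+.175)<.05)]; print("grip",len(g),cv2.minAreaRect((g[:,:2]*1000).astype(np.float32)))
im,d,c=grab("scene"); save("s12",im)
P=cloud(d,c);m=(P[...,2]>.064)&(P[...,2]<.078)&(P[...,0]>.52)&(P[...,0]<.64)&(P[...,1]>-.33)&(P[...,1]<-.02)
n,l,s,_=cv2.connectedComponentsWithStats(m.astype(np.uint8))
for i in range(1,n):
    if s[i,4]>30: q=P[l==i]; print(np.round(q.mean(0),3),cv2.minAreaRect((q[:,:2]*1000).astype(np.float32)))
E
```

```text
clock: 34.92
eef_pos: [0.5759, -0.0697, 0.1956]
orientation: [-0.0, -0.005, 1.0, 0.0]
wrist_force: [1.2, -0.1, -0.6]
gripper_width: 0.0428
grasp_force: 0.0
clock: 35.75
eef_pos: [0.4723, -0.1755, 0.1972]
orientation: [0.0, 0.532, 0.847, 0.0]
wrist_force: [-0.6, -1.0, -0.0]
gripper_width: 0.0427
grasp_force: 0.0
clock: 36.33
eef_pos: [0.4728, -0.1749, 0.1971]
orientation: [0.0, 0.704, 0.71, -0.0]
wrist_force: [-0.3, -1.1, -0.5]
gripper_width: 0.0513
grasp_force: 0.0
36.33 [ 0.4728 -0.1749  0.1971] yaw y-axis deg 0.5 z [ 0. -0. -1.] J [ 0.85  0.46 -0.84  1.91  0.41  0.96 -0.18] F [-0.3 -1.1 -0.5] 0.05129535901274826 0.0
grip 1134 ((477.1715393066406, -176.03347778320312), (15.867107391357422, 59.574886322021484), 0.7262567281723022)
[ 0.578 -0.281  0.066] ((578.305908203125, -280.1701965332031), (93.20183563232422, 19.867938995361328), 2.6317620277404785)
[ 0.578 -0.211  0.066] ((577.034912109375, -210.6680450439453), (89.33824157714844, 19.688745498657227), 2.40763258934021)
[ 0.58  -0.141  0.066] ((579.1299438476562, -141.77737426757812), (89.57014465332031, 19.101484298706055), 2.7949228286743164)
[ 0.579 -0.069  0.066] ((577.1884765625, -70.1471939086914), (88.69551849365234, 19.051136016845703), 0.490095317363739)
```

View pics/w12.png

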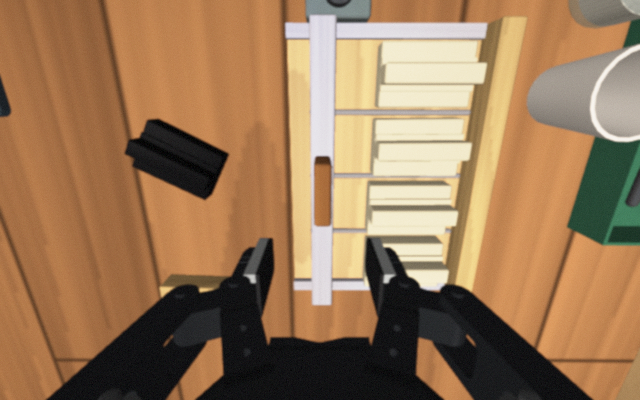

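All four stones sit flat in their lanes. The bar's grip is at (323,190) in this view, x = 0.477. Next I'll grip it and push forward.

```bash
python3 -m crank '[[0.013,-0.003,-0.12,0,0,0],[0,0,-0.13,0,0,0],[0,0,-0.13,0,0,0],[0,0,0,0,0,0],[0,0,0,0,0,0],[0,0,0,0,0,0]]'; python3 -m crank '[[0,0,0,0,0,0],[0,0,0,0,0,0],[0,0,0,0,0,0],[0,0,0,0,0,0]]' 1 60;  python3 -m crank '[[0.015,0,0,0,0,0],[0.02,0,0,0,0,0],[0.02,0,0,0,0,0],[0.02,0,0,0,0,0],[0.02,0,0,0,0,0],[0.02,0,0,0,0,0],[0.02,0,0,0,0,0],[0.02,0,0,0,0,0],[0,0,0,0,0,0],[0,0,0,0,0,0]]'
```

```text
clock: 36.93
eef_pos: [0.4776, -0.1757, 0.0846]
orientation: [0.0, 0.705, 0.709, 0.0]
wrist_force: [0.4, 0.1, -0.2]
gripper_width: 0.0513
grasp_force: 0.0
clock: 37.27
eef_pos: [0.4774, -0.1764, 0.0848]
orientation: [0.001, 0.705, 0.709, 0.0]
wrist_force: [-1.9, -0.4, 12.4]
gripper_width: 0.0146
grasp_force: 59.0
clock: 38.1
eef_pos: [0.5233, -0.176, 0.0848]
orientation: [0.001, 0.705, 0.709, -0.0]
wrist_force: [-4.5, 0.7, 12.4]
gripper_width: 0.0145
grasp_force: 59.8
```

```bash
python3 -m crank '[[0.008,0,0,0,0,0],[0.008,0,0,0,0,0],[0.008,0,0,0,0,0],[0,0,0,0,0,0]]';python3 -m crank '[[0.006,0,0,0,0,0],[0.006,0,0,0,0,0],[0,0,0,0,0,0]]';python3 -m crank '[[0.006,0,0,0,0,0],[0,0,0,0,0,0],[0,0,0,0,0,0]]'
```

```text
clock: 38.43
eef_pos: [0.5297, -0.176, 0.0848]
orientation: [0.0, 0.705, 0.709, -0.001]
wrist_force: [-8.8, 0.3, 15.2]
gripper_width: 0.0142
grasp_force: 60.1
clock: 38.68
eef_pos: [0.5327, -0.176, 0.0848]
orientation: [-0.0, 0.705, 0.709, -0.001]
wrist_force: [-8.8, 1.7, 17.2]
gripper_width: 0.0147
grasp_force: 60.4
clock: 38.93
eef_pos: [0.5328, -0.1759, 0.0848]
orientation: [-0.001, 0.705, 0.709, -0.002]
wrist_force: [-16.0, 2.4, 23.3]
gripper_width: 0.0147
grasp_force: 61.2
```

```bash
python3 -m crank '[[0.006,0,-0.002,0,0,0],[0,0,0,0,0,0],[0,0,0,0,0,0]]';python3 -m crank '[[0.008,0,0,0,0,0],[0,0,0,0,0,0],[0,0,0,0,0,0]]'
```

```text
clock: 39.18
eef_pos: [0.5329, -0.176, 0.0847]
orientation: [-0.002, 0.705, 0.709, -0.004]
wrist_force: [-24.5, 3.3, 37.6]
gripper_width: 0.0146
grasp_force: 63.1
clock: 39.43
eef_pos: [0.5328, -0.176, 0.0846]
orientation: [-0.003, 0.705, 0.709, -0.006]
wrist_force: [-33.6, 4.4, 45.7]
gripper_width: 0.0148
grasp_force: 64.6
```

```bash
python3 -m crank '[[-0.012,0,0.006,0,0,0],[0,0,0,0,0,0]]'; python3 -m crank '[[0,0,0,0,0,0],[0,0,0,0,0,0],[0,0,0,0,0,0]]' 0.4; python3 -m crank '[[0,0,0.1,0,0,0],[0,0,0.13,0,0,0],[0,0,0.13,0,0,0],[0,0,0.13,0,0,0],[0,0,0,0,0,0],[0,0,0,0,0,0]]'
python3 - <<'E'
from h import *
st(); im,d,c=grab("wrist"); save("w13",im); P=cloud(d,c)
def seg(n,q):
    print(n,len(q),np.round(q.mean(0),4),[np.round(k,1) for k in cv2.minAreaRect((q[:,:2]*1000).astype(np.float32))])
Q=P.reshape(-1,3); B=(np.abs(Q[:,1]+.175)<.17)
seg("grip",Q[(Q[:,2]>.096)&(Q[:,2]<.107)&(np.abs(Q[:,0]-.53)<.03)&(np.abs(Q[:,1]+.175)<.05)])
seg("bar",Q[B&(Q[:,2]>.056)&(Q[:,2]<.064)&(Q[:,0]>.5)&(Q[:,0]<.548)])
seg("stop",Q[B&(Q[:,2]>.052)&(Q[:,2]<.060)&(Q[:,0]>.63)&(Q[:,0]<.67)])
m=(P[...,2]>.066)&(P[...,2]<.075)&(P[...,0]>.53)&(P[...,0]<.66)&(np.abs(P[...,1]+.175)<.17)
n,l,s,_=cv2.connectedComponentsWithStats(m.astype(np.uint8))
for i in range(1,n):
    if s[i,4]>30: seg("rib",P[l==i])
E
```

```text
clock: 39.6
eef_pos: [0.5327, -0.176, 0.0848]
orientation: [-0.002, 0.705, 0.709, -0.002]
wrist_force: [-12.8, 2.8, 8.6]
gripper_width: 0.0146
grasp_force: 63.7
clock: 39.85
eef_pos: [0.537, -0.1761, 0.085]
orientation: [0.001, 0.705, 0.709, 0.0]
wrist_force: [0.8, 0.0, -0.2]
gripper_width: 0.05
grasp_force: 0.0
clock: 40.35
eef_pos: [0.538, -0.176, 0.2341]
orientation: [0.002, 0.705, 0.709, 0.001]
wrist_force: [-0.1, 0.0, 0.4]
gripper_width: 0.0512
grasp_force: 0.0
40.35 [ 0.538  -0.176   0.2341] yaw y-axis deg 0.3 z [ 0.005 -0.002 -1.   ] J [ 0.77  0.5  -0.83  1.71  0.41  1.1  -0.18] F [-0.1  0.   0.4] 0.05115372984224456 0.0
grip 878 [ 0.5344 -0.1739  0.1015] [array([ 534.1, -175.4]), array([15.5, 59.1]), np.float64(0.4)]
bar 4584 [ 0.5341 -0.1471  0.0598] [array([ 533.7, -165.7]), array([ 42.8, 324.8]), np.float64(4.4)]
stop 4509 [ 0.6466 -0.1417  0.0558] [array([ 644.2, -168.1]), array([ 28.5, 291.4]), np.float64(0.4)]
rib 1645 [ 0.5898 -0.0704  0.0679] [array([590.4, -70.5]), array([89.8, 17.1]), np.float64(0.3)]
rib 1328 [ 0.5906 -0.1412  0.0678] [array([ 591.1, -141.3]), array([89.5, 17.7]), np.float64(0.3)]
rib 1051 [ 0.5911 -0.2108  0.0677] [array([ 591.8, -211.3]), array([89.2, 17.9]), np.float64(0.4)]
rib 512 [ 0.5726 -0.2819  0.0676] [array([ 572.9, -282. ]), array([49.9, 18.6]), np.float64(0.2)]
```

View pics/w13.png

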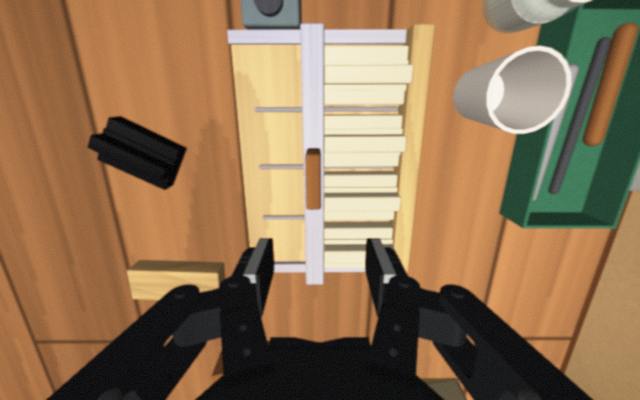

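The bar now sits at (313,150) against all four stones (q≈0.003), with the stones against the stop. Next is the lever.

```bash
python3 -m crank '[[-0.017,0.12,0,0,0,-0.004],[-0.017,0.12,0,0,0,-0.004],[-0.017,0.12,0,0,0,-0.004],[-0.017,0.12,0,0,0,-0.004],[-0.017,0.12,0,0,0,-0.004],[-0.017,0.12,0,0,0,-0.004],[-0.017,0.12,0,0,0,-0.004],[0,0,-0.1,0,0,0],[0,0,0,0,0,0],[0,0,0,0,0,0]]' 0.5 20
python3 - <<'E'
from h import *
im,d,c=grab("wrist"); P=cloud(d,c); Q=P.reshape(-1,3); q=Q[(Q[:,2]>.104)&(Q[:,2]<.12)&(np.abs(Q[:,0]-.5)<.04)&(np.abs(Q[:,1]-.075)<.04)]; print(len(q),q.mean(0),cv2.minAreaRect((q[:,:2]*1000).astype(np.float32))); st()
E
```

```text
clock: 41.23
eef_pos: [0.4994, 0.0757, 0.1997]
orientation: [-0.001, 0.764, 0.645, -0.002]
wrist_force: [0.5, -0.5, -0.6]
gripper_width: 0.0427
grasp_force: 0.0
419 [0.5029621  0.07904261 0.11190113] ((502.9014587402344, 78.14448547363281), (18.6688289642334, 18.556779861450195), 80.89839172363281)
41.28 [0.5002 0.0754 0.2007] yaw y-axis deg -9.8 z [-0.002 -0.    -1.   ] J [ 0.32  0.45 -0.81  1.9   0.39  0.96 -0.83] F [0.7 0.5 1. ] 0.04312819674966424 0.0
```

```bash
python3 -m crank '[[0.009,0.007,-0.12,0,0,0],[0,0,-0.13,0,0,0],[0,0,-0.13,0,0,0],[0,0,-0.005,0,0,0],[0,0,0,0,0,0],[0,0,0,0,0,0]]';python3 -m crank '[[0,0,0,0,0,0],[0,0,0,0,0,0]]' 0.62
python3 - <<'E'
from h import *
a=np.radians(81-6*np.arange(15)); k=80*np.c_[np.cos(a),np.sin(a)]; print(np.round(np.diff(k,axis=0)/300,4).tolist())
E
```

```text
clock: 41.78
eef_pos: [0.5045, 0.0781, 0.0876]
orientation: [0.0, 0.765, 0.644, 0.001]
wrist_force: [1.3, 0.7, -0.2]
gripper_width: 0.0427
grasp_force: 0.0
clock: 41.95
eef_pos: [0.5047, 0.0782, 0.0879]
orientation: [0.001, 0.765, 0.644, 0.001]
wrist_force: [0.4, 0.0, 0.5]
gripper_width: 0.0323
grasp_force: 0.0
[[0.0273, -0.0058], [0.0265, -0.0086], [0.0255, -0.0114], [0.0242, -0.014], [0.0226, -0.0164], [0.0207, -0.0187], [0.0187, -0.0207], [0.0164, -0.0226], [0.014, -0.0242], [0.0114, -0.0255], [0.0086, -0.0265], [0.0058, -0.0273], [0.0029, -0.0278], [0.0, -0.0279]]
```

```bash
python3 -m crank '[[0.0273,-0.0058,0,0,0,-0.0167],[0.0265,-0.0086,0,0,0,-0.0167],[0.0255,-0.0114,0,0,0,-0.0167],[0.0242,-0.014,0,0,0,-0.0167],[0.0226,-0.0164,0,0,0,-0.0167],[0.0207,-0.0187,0,0,0,-0.0167],[0.0187,-0.0207,0,0,0,-0.0167],[0,0,0,0,0,0]]';python3 -m crank '[[0.0164,-0.0226,0,0,0,-0.0167],[0.014,-0.0242,0,0,0,-0.0167],[0.0114,-0.0255,0,0,0,-0.0167],[0.0086,-0.0265,0,0,0,-0.0167],[0.0058,-0.0273,0,0,0,-0.0167],[0.0029,-0.0278,0,0,0,-0.0167],[0,-0.0279,0,0,0,0],[0,0,0,0,0,0],[0,0,0,0,0,0]]'
python3 - <<'E'
from h import *
st()
E
```

```text
clock: 42.62
eef_pos: [0.5545, 0.0485, 0.0872]
orientation: [0.001, 0.946, 0.323, 0.001]
wrist_force: [0.1, -0.1, -0.1]
gripper_width: 0.0326
grasp_force: 0.0
clock: 43.37
eef_pos: [0.5709, -0.0052, 0.0864]
orientation: [0.0, 1.0, 0.02, 0.0]
wrist_force: [0.2, -0.0, 0.3]
gripper_width: 0.0324
grasp_force: 0.0
43.37 [ 0.5709 -0.0052  0.0864] yaw y-axis deg -87.7 z [ 0.001 -0.    -1.   ] J [ 0.13  0.6  -0.31  1.88  0.27  0.7  -1.87] F [ 0.2 -0.   0.3] 0.03244832470021739 0.0
```

```bash
python3 -m crank '[[0,-0.01,0,0,0,0],[0,-0.01,0,0,0,0],[0,0,0,0,0,0],[0,0,0,0,0,0]]';python3 -m crank '[[0,-0.01,0,0,0,0],[0,0,0,0,0,0],[0,0,0,0,0,0]]'
```

```text
clock: 43.7
eef_pos: [0.5707, -0.0067, 0.0861]
orientation: [-0.002, 1.0, 0.021, 0.0]
wrist_force: [-1.1, 11.3, 1.4]
gripper_width: 0.0324
grasp_force: 5.9
clock: 43.95
eef_pos: [0.5708, -0.007, 0.0861]
orientation: [-0.004, 1.0, 0.022, 0.0]
wrist_force: [-1.5, 19.8, 1.1]
gripper_width: 0.0323
grasp_force: 9.9
```

```bash
python3 -m crank '[[0,0.033,0,0,0,0],[0,0,0,0,0,0],[0,0,0,0,0,0],[0,0,0.1,0,0,0],[0,0,0.13,0,0,0],[0,0,0.13,0,0,0],[0,0,0.13,0,0,0],[0,0,0.13,0,0,0]]';python3 -m crank '[[-0.06,-0.08,0.06,0,0,0],[-0.06,-0.08,0.06,0,0,0],[-0.06,-0.08,0.06,0,0,0],[-0.06,-0.08,0.06,0,0,0],[-0.06,-0.08,0.06,0,0,0],[-0.06,-0.08,0,0,0,0],[0,0,0,0,0,0],[0,0,0,0,0,0]]' 0
python3 - <<'E'
from h import *
st(); im,d,c=grab("wrist"); save("w14",im); P=cloud(d,c)
def seg(n,q): print(n,len(q),np.round(q.mean(0),4),[np.round(k,1) for k in cv2.minAreaRect((q[:,:2]*1000).astype(np.float32))])
Q=P.reshape(-1,3)
seg("grip",Q[(Q[:,2]>.096)&(Q[:,2]<.107)&(np.abs(Q[:,0]-.53)<.03)&(np.abs(Q[:,1]+.175)<.05)])
seg("knob",Q[(Q[:,2]>.104)&(Q[:,2]<.12)&(np.abs(Q[:,0]-.55)<.05)&(np.abs(Q[:,1])<.05)])
m=(P[...,2]>.066)&(P[...,2]<.075)&(P[...,0]>.54)&(P[...,0]<.66)&(np.abs(P[...,1]+.175)<.17)
n,l,s,_=cv2.connectedComponentsWithStats(m.astype(np.uint8))
for i in range(1,n):
    if s[i,4]>30: seg("rib",P[l==i])
E
```

```text
clock: 44.62
eef_pos: [0.5701, -0.0056, 0.2737]
orientation: [0.0, 1.0, 0.018, -0.0]
wrist_force: [1.4, 0.2, -0.6]
gripper_width: 0.0324
grasp_force: 0.0
clock: 45.28
eef_pos: [0.4614, -0.1507, 0.3621]
orientation: [0.001, 1.0, 0.016, 0.0]
wrist_force: [0.6, 0.6, -0.9]
gripper_width: 0.0858
grasp_force: 0.0
45.28 [ 0.4614 -0.1507  0.3621] yaw y-axis deg -88.2 z [ 0.    -0.001 -1.   ] J [ 0.47  0.2  -0.32  1.69  0.07  1.27 -1.4 ] F [ 0.6  0.6 -0.9] 0.08576450834206617 0.0
grip 517 [ 0.5338 -0.176   0.1015] [array([ 534. , -176.4]), array([15.9, 58.3]), np.float64(1.8)]
knob 215 [ 0.569  -0.0026  0.1122] [array([569.2,  -1.8]), array([18.7, 18. ]), np.float64(42.7)]
rib 853 [ 0.591  -0.0708  0.068 ] [array([589.6, -70.6]), array([88.7, 18.2]), np.float64(0.5)]
rib 848 [ 0.5916 -0.1415  0.0679] [array([ 590.5, -141.5]), array([89., 18.]), np.float64(0.5)]
rib 837 [ 0.5922 -0.2113  0.0678] [array([ 591.4, -211.4]), array([89. , 18.1]), np.float64(0.6)]
rib 825 [ 0.5933 -0.282   0.0677] [array([ 591.2, -282.1]), array([89.2, 18.3]), np.float64(0.4)]
```

View pics/w14.png

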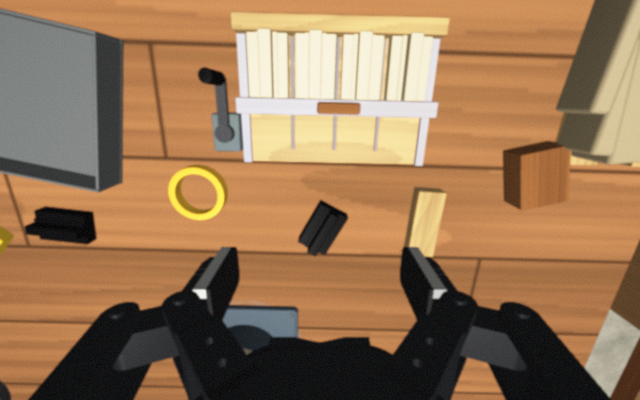

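The four stones are clamped side by side, with the bar at row 105 and the stop at row 22. The lever is locked, with its knob at (210,76), and the bin is empty. Handing in.

```bash
python3 -c "
from rig import robot
print(robot.sign_off())"
```

```text
the job is handed in; nothing more can be done
None
```

I handed the job in: all four fragments lie rib-up in their own lanes, the bar holds them against the stop at about 0.003 m, and the lever is swung fully in, with nothing else knowingly disturbed.

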